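Turn the slide magazine round in the scanner drawer

TASK

The magazine of glass slides has been put into the slide scanner's open loading drawer back to front. Lift it out, turn it end for end, keeping it upright and clear of the scanner's casing and the pipette stand, and lay it down (do not drop it) flat in the drawer with its tongue between the two cheeks of the fork at the drawer's inner end; let go and push the drawer gently home until it clicks in at its detent. Leave everything else on the bench where it stands.

Things in the scene. Friction and masses are not known exactly. Their poses are not given: they have to be found in the camera images.
- magazine_center (a point): Slide magazine: grey plastic trough 150 mm long (own x), 40 mm wide (own y), side walls 58 mm high, filled with a row of glass slides standing on end (white label ends up) to 79 mm above its underside. 0.25 to 0.42 kg. Grip it across the side walls. Point: midway along, on the centre line, 40 mm above the underside; own z up, own +x to the tongue end.
- magazine_tongue (a point): Tip of the magazine's tongue, at underside height, 95 mm from the trough's middle in the magazine's own +x (same axes). The tongue is low and narrow: 20 mm long, 16 mm wide, 24 mm high. The magazine is 180 mm long over all.
- drawer_bed (a point): Point on the drawer's bed, 26 mm above the bench, midway between the front faces of the fork's two steel cheeks (20 mm high, 22 mm apart, 24 mm long inward from here). Moves with the drawer. Own x points into the scanner (shutting), z up. Rightly laid, the magazine's own x points along this x, its tongue's tip 6 to 20 mm inward of here (aim for 13); at 20 the trough's end touches the cheeks.
- scanner_drawer (a joint): Opening of the loading drawer in m: 0 fully home, 0.25 fully out. It slides with about 1.2 N of friction; from about 12 to 4 mm before home a sprung catch resists with up to about 6 N in all, then draws it in to 0 and holds it.
- scanner: The slide scanner, standing on the bench; origin on the bench under the middle of the drawer opening, in the plane of the casing's front face; own x into the scanner, z up. Fixed.
- scanner_casing: White casing of the scanner, same origin and axes as scanner: a low deck 134 mm high from x = 0, and the tall housing, 340 mm high, from x = 90 mm to 380 mm; both from y = -210 to y = +130 mm. The drawer slides in under the deck, whose roof is 124 mm above the bench. Fixed.
- pipette_stand: Grey stand with two hanging pipettes, 295 mm tall, beside the drawer on the scanner's -y side; foot 110 mm (own x) by 150 mm (own y), pipettes on its own -x side within the foot's outline. Origin under the middle of the foot. Fixed.
- reagent_bottle: Glass bottle with a blue cap, 66 mm across, 135 mm tall, beside the drawer on the side of the scanner's +y. Origin under its middle.
- spare_magazine: Empty magazine of the same shape, without slides, lying on the open bench. Origin at its underside, midway along.
- slide_box: Closed slide box, 100 x 88 x 35 mm. Origin under its middle.
- tube_rack: White rack of capped tubes, 190 x 100 mm, 96 mm tall. Origin under its middle.
- dishes: Stack of four clear dishes, 90 mm across, 55 mm tall. Origin under its middle.
- magazine_tail (a point): Top of the magazine's tall tail plate, 82 mm above its underside, 75 mm from the trough's middle in its own -x; a thumb tab 30 mm wide sticks out 10 mm beyond the plate near its top. Same axes as the magazine.
- drawer_rails (a point): Point on the drawer's bed, on its centre line, 87 mm outward (-x) of drawer_bed, same axes: middle of the two black guide rails (12 mm high, 48 mm apart) between which the magazine lies. The drawer's aluminium side walls, inner faces 46 mm either side, rise 18 mm above the bed. The front panel's inner face is 95 mm outward of here.
- drawer_front (a point): Point on the outer face of the drawer's white front panel, on its centre line, 100 mm above the bench: the place to push, along +x (axes as drawer_bed). The panel is 12 mm thick, 128 mm wide, 14 to 128 mm above the bench; a grey finger pull 70 mm wide sticks out 17 mm from it, 44 to 52 mm above the bench.
Things that resemble listed ones, but are neither listed nor needed, are in the scene too. Leave any orange look-alike of the part that bears magazine_center alone.

How it is judged:
By the outcome, as a careful person would: the job done as asked, in the order asked, and still so for the second after the job is handed in, with the robot touching nothing.
It also fails if it takes over 69 s, if anything falls off the work surface, if the arm or the gripper's body presses on something with over 40 N, if the wrist force passes 120 N, or if a joint passes its speed limit or range.

ROBOT

A 7-joint arm with a two-finger parallel gripper is mounted at the origin on the work surface. World frame = base frame: x ahead of the robot, y to its left, z up, the work surface at z = 0. Lengths are in m, angles in rad, forces in N, time in s.
With the tool pointing down it reaches from about 0.425 to 0.925 m from the base axis. Payload 6.8 kg.
Tool frame: the origin (TCP) lies at the very end of the fingers, on their centre line; the grasp point (between the pads) lies 19 mm behind it; z points along the fingers, x is the direction in which the jaws open and shut, and the axes are right-handed (so a half turn about z gives the same grasp; the last joint's range is limited). The gripper opens to 85 mm and grips with 20 to 120 N. Pads are 22 mm wide; open, the fingers measure 114 mm over their backs; the gripper's body (76 mm by 85 mm) begins 54 mm behind the grasp point. The pads swing forward as they close: fully open they stand 13 mm farther back than shut.
Start: joints at [1.157, 0.477, 0.022, 1.555, -0.011, 1.109, -0.083], TCP at [0.203, -0.644, 0.205] pointing down, gripper open.
Joint ranges: [-2.96, 2.96], [-0.34, 2.1], [-1.41, 1.46], [0.24, 2.44], [-1.37, 4.51], [0.17, 1.92], [-2.96, 2.96]. Speed limits (rad/s): [2.39, 2.39, 3.14, 3.14, 3.14, 3.14, 3.14].

INTERFACE

Orientations are given as a rotation vector (axis times angle).
In Python, from bench import get_obs, imaging, hand_in gives the robot as it stands.
- The arm moves only by the tool send_rows, never from a script. Its argument "motion" is a list of rows, each an object with "dp": the shift along the world's x, y, z in m, a list of three; "rot": the turn, a rotation vector about the world's x, y, z in rad, a list of three; "grip": the finger opening in m, from 0 to 0.0854. In form: [{"dp": [dx, dy, dz], "rot": [ax, ay, az], "grip": grip}, ...]. A call has 1 to 20 rows; each row shifts and turns the pose as measured when the row begins; what a row does not reach is not made up. A row lasts 1/8 s, in which the tool goes at most 62.5 mm and 10.7 degrees, less where a joint would pass 70% of its speed; a pose out of reach is approached as far as the arm can. A call is refused whole if a number of a shift passes 0.0625 or a number of a turn 0.188, either way. A call with a gripper value outside its range is refused whole. The fingers move at their own pace and stop on an object; "grip_force" is the grip in N (left out, the last holds). Time passes only in rows, so rows that do not move let the fingers close. It gives the time, the measured TCP pose, the force and the opening at its end, in the units of the state.
- get_obs(): the state, without advancing time (a new reading comes with each control period).
- imaging.grab_frame(name): name is "side" or "top"; returns a dict with "img" (420x560x3 uint8, red, green, blue), "fx", "fy", "cx", "cy" (pixels), "D" ([k1, k2, p1, p2, k3] as OpenCV has them; the pictures are not rectified), "R" (3x3) and "t" (3): a world point X has camera coordinates R X + t. Camera axes: x right, y down, z forward; pixel columns grow to the right and rows downward; lengths in m; the calibration is good to about 2 mm. A picture is of the moment at which its call begins. There is no depth.
- hand_in(): hands the job in, once; it reports no verdict.
The state is a dict: "clock": time; "joints": joint angles; "qvel": joint speeds; "tau": joint torques, N m; "tcp_pos": TCP position; "orientation": TCP orientation; "contact_force": force on the tool from outside, world axes, zero at the start; "moment": the same for the moment, N m; "grip_width": finger opening in m.
Only numpy, scipy, OpenCV 4.12 (cv2) and the standard library are available. Lean on these libraries where they do the work, as an engineer would, in place of code of your own. Each camera call takes 0.05 s, during which the arm holds its last target. There are 200 camera calls.

## Working session

There is one attempt and no reset: what is moved stays moved. The work goes in short steps, Python scripts to look and compute and a tool call to move; the robot and the scene stay as the last step left them, time stands still between calls to the robot, and variables do not carry over. Pictures are saved under pics/ and viewed, about 8 in all and at most 12, crops included, and the job is handed in when it is done.

Besides the shell and the picture viewer there is one more tool, called after "Emit:" by a JSON object that holds its "name" and its "arguments". send_rows: Moves the arm, as the interface text tells. Its arguments: {"type":"object","properties":{"motion":{"type":"array","items":{"type":"object","properties":{"dp":{"type":"array","items":{"type":"number"}},"rot":{"type":"array","items":{"type":"number"}},"grip":{"type":"number"}}}},"grip_force":{"type":"number"}},"required":["motion"]}

```bash
mkdir -p pics
cat > h.py <<'E'
import cv2,numpy as np
from bench import get_obs,imaging,hand_in
def grab(n,f):
    d=imaging.grab_frame(n); cv2.imwrite(f'pics/{f}.png',d['img'][:,:,::-1]); 
    np.savez(f'pics/{f}.npz',**d); return d
def ld(f): return dict(np.load(f'pics/{f}.npz'))
def K(d): return np.array([[d['fx'],0,d['cx']],[0,d['fy'],d['cy']],[0,0,1.]],float)
def ray(d,uv):
    p=cv2.undistortPoints(np.array([[uv]],float),K(d),np.array(d['D'],float))[0,0]
    R=np.array(d['R']);t=np.array(d['t'])
    return -R.T@t, R.T@np.array([p[0],p[1],1])
def atz(d,uv,z):
    c,r=ray(d,uv); return c+r*(z-c[2])/r[2]
def proj(d,X):
    return cv2.projectPoints(np.array(X,float).reshape(-1,1,3),cv2.Rodrigues(np.array(d['R'],float))[0],np.array(d['t'],float),K(d),np.array(d['D'],float))[0][:,0]
def crop(f,x0,y0,x1,y1,o):
    im=cv2.imread(f'pics/{f}.png')[y0:y1,x0:x1]; s=min(800/im.shape[1],600/im.shape[0])
    cv2.imwrite(f'pics/{o}.png',cv2.resize(im,None,fx=s,fy=s,interpolation=cv2.INTER_CUBIC)); print(s)
E
python3 - <<'E'
from h import *
a=grab('top','t0');b=grab('side','s0')
for d in(a,b): print(-np.array(d['R']).T@d['t'],d['R'])
print(get_obs())
E
```

```text
[0.33077041 0.07047613 1.10937396] [[ 0.02236492 -0.99974934 -0.00102854]
 [-0.9903816  -0.02201482 -0.13660028]
 [ 0.1365434   0.0040737  -0.99062571]]
[0.08364249 0.43794404 1.35235497] [[-0.69499115 -0.71894123 -0.01052643]
 [-0.65647958  0.64044607 -0.3985767 ]
 [ 0.29329483 -0.27009689 -0.91707459]]
{'clock': 0.1, 'joints': array([ 1.15692872,  0.47774829,  0.02234822,  1.55634632, -0.01148233,
        1.10928789, -0.08309242]), 'qvel': array([-0.00128839, -0.00111566,  0.00016884, -0.0038849 , -0.00028301,
        0.00133162, -0.0001395 ]), 'tau': array([ 4.54625260e-03, -5.97761965e+01,  1.61360465e+00, -2.81955564e+01,
        1.28480309e-02,  5.04329684e-03,  4.87730108e-05]), 'tcp_pos': array([ 0.20299739, -0.64315102,  0.20360504]), 'orientation': array([-2.53316099e+00,  1.85667859e+00,  2.22693102e-03]), 'contact_force': array([ 0.50333913, -0.1446759 ,  0.642939  ]), 'moment': array([-0.02145462, -0.03028946, -0.00320433]), 'grip_width': 0.08542002277508878}
```

View pics/t0.png

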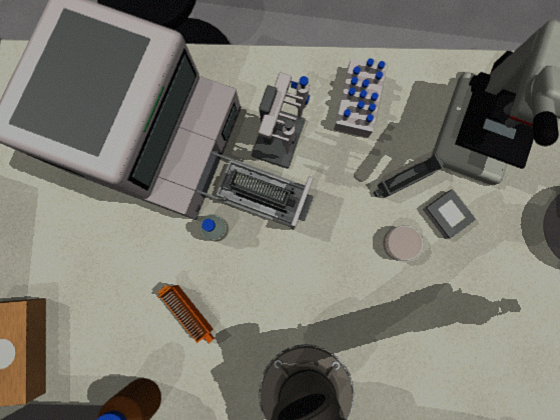

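View pics/s0.png

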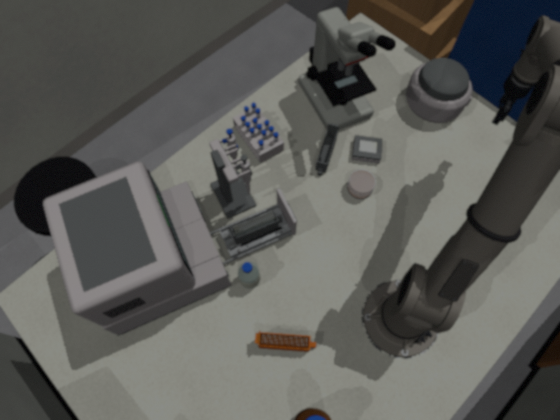

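Top: scanner upper-left, drawer with magazine at about (262,190), pipette stand (280,125), bottle (210,226), orange decoy (185,312). Side: magazine at (256,230). Enlarging both.

Run:
```python
from h import *
crop('t0',180,60,340,180+60,'t0c')
crop('s0',195,130,315,130+90,'x'); crop('s0',190,180,310,270,'s0c')
```

```text
3.3333333333333335
6.666666666666667
6.666666666666667
```

View pics/t0c.png

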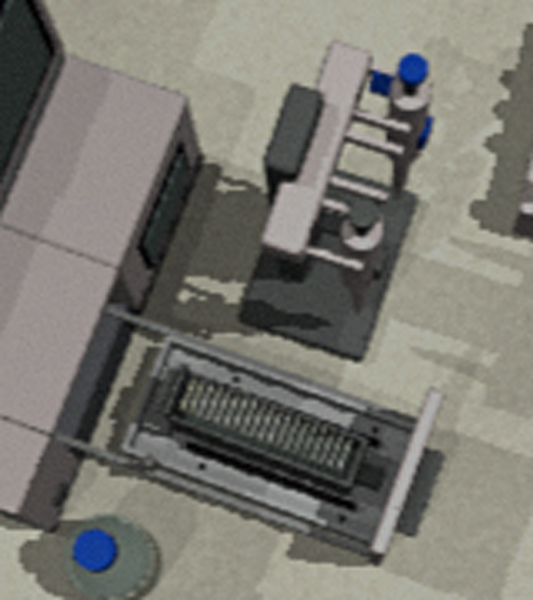

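View pics/s0c.png

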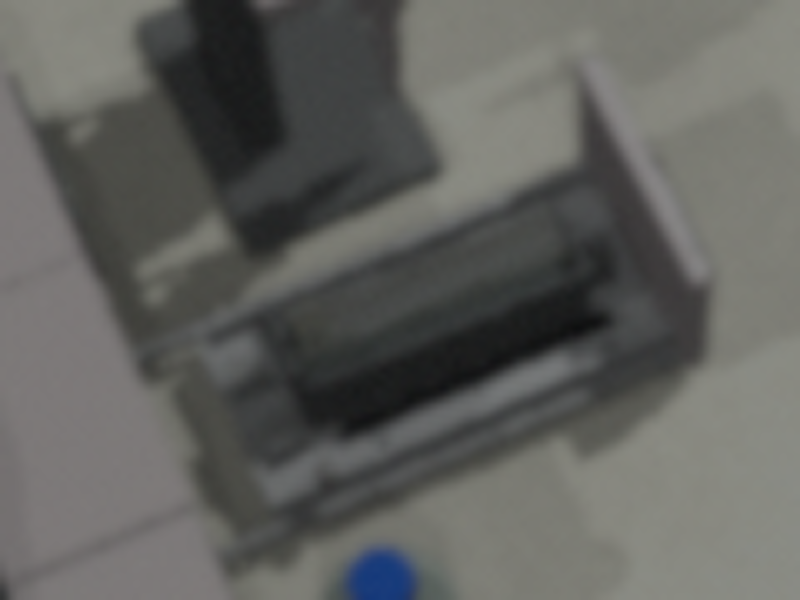

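The crops show the panel top strip from (438,393) to (382,557), slides from (183,395) to (354,456), the tongue at right (372,472) and the tail at left. I'll fit drawer, scanner and magazine poses.

Run:
```python
from h import *
a=ld('t0');b=ld('s0')
T=lambda x,y,z:atz(a,(180+x/3.3333-.35,60+y/3.3333-.35),z)
S=lambda x,y,z:atz(b,(190+x/6.667-.43,180+y/6.667-.43),z)
f=lambda n,*P:print(n,*[np.round(p[:2],4) for p in P])
f('panel inner T',T(424,392,.128),T(374,553,.128)); f('panel outer T',T(441,395,.128),T(386,560,.128))
f('panel S outer',S(597,42,.128),S(710,275,.128)); f('panel S inner',S(580,60,.128),S(695,285,.128))
p,q=T(187,97,.134),T(52,435,.134);f('deck',p,q);d=(p-q)[:2];print('deck ang',np.degrees(np.arctan2(d[1],d[0])))
f('slides T',T(185,378,.105),T(180,412,.105),T(358,440,.105),T(350,472,.105))
f('fork end bed inner T corners',T(170,340,.044),T(128,450,.044))
f('stand foot',T(417,195,.01),T(360,357,.01),T(240,318,.01))
f('bottle cap',T(96,550,.135))
o=get_obs();R=cv2.Rodrigues(o['orientation'])[0];print('toolx yaw',np.degrees(np.arctan2(R[1,0],R[0,0])),np.degrees(np.arctan2(*o['tcp_pos'][1::-1])))
```

```text
panel inner T [0.5395 0.0132] [0.4202 0.0477]
panel outer T [0.5375 0.0008] [0.4154 0.0389]
panel S outer [ 0.5441 -0.0073] [0.4222 0.0394]
panel S inner [0.5428 0.0052] [0.4235 0.0478]
deck [0.7601 0.1947] [0.5004 0.283 ]
deck ang -18.777245669800244
slides T [0.5511 0.1916] [0.525  0.1944] [0.5067 0.0607] [0.4824 0.0661]
fork end bed inner T corners [0.5952 0.2122] [0.5053 0.2419]
stand foot [0.7327 0.0146] [0.5928 0.0595] [0.6236 0.1595]
bottle cap [0.4173 0.247 ]
toolx yaw -72.47905990642444 -72.48277050626469
```

```bash
cat >> h.py <<'E'
def P(pose,X):
    x,y,w=pose; c,s=np.cos(w),np.sin(w); X=np.atleast_2d(X).astype(float)
    return np.c_[x+c*X[:,0]-s*X[:,1],y+s*X[:,0]+c*X[:,1],X[:,2]]
def box(x0,x1,y0,y1,z0,z1):
    c=[[x,y,z] for x in(x0,x1) for y in(y0,y1) for z in(z0,z1)]
    return [(c[i],c[j]) for i in range(8) for j in range(i+1,8) if sum(abs(p-q)>1e-9 for p,q in zip(c[i],c[j]))==1]
DR=box(-.194,-.182,-.064,.064,.014,.128)+box(0,.024,.011,.011,.026,.046)+box(0,.024,-.011,-.011,.026,.046)+box(-.182,.0,-.046,.046,.044,.044)
MG=box(-.075,.075,-.02,.02,0,.058)+box(.075,.095,-.008,.008,0,.024)+box(-.085,-.075,-.015,.015,.082,.082)
def overlay(f,c,models,o):
    d=ld(f);x0,y0,x1,y1=c;s=min(800/(x1-x0),600/(y1-y0))
    im=cv2.resize(np.ascontiguousarray(d['img'][y0:y1,x0:x1,::-1]),None,fx=s,fy=s,interpolation=cv2.INTER_CUBIC)
    for pose,segs,dz,col in models:
        for p,q in segs:
            w=P(pose,[p,q]);w[:,2]+=dz; u=(proj(d,w)-[x0,y0]+.5)*s-.5
            cv2.line(im,*[tuple(int(round(v)) for v in k) for k in u],col,1,cv2.LINE_AA)
    return im
E
cat > fit.py <<'E'
from h import *
from scipy.optimize import least_squares
a=ld('t0');b=ld('s0')
T=lambda x,y:(180+x/3.3333-.35,60+y/3.3333-.35)
S=lambda x,y:(190+x/6.667-.43,180+y/6.667-.43)
M=[(-.194,-.064),(-.194,.064),(-.182,-.064),(-.182,.064)]
W=lambda p:P(p,[[*m,.128] for m in M])
def r(p): return np.r_[(proj(a,W(p))-[T(441,395),T(386,560),T(422,390),T(374,553)]).ravel(),(proj(b,W(p))-[S(597,42),S(710,275),S(580,58),S(693,285)]).ravel()]
f=least_squares(r,[.54,.19,1.25],loss='soft_l1');D=f.x;print(D,np.degrees(D[2]),r(D).round(1))
C=P(D,[-.082,0,0])[0]
sl=np.mean([atz(a,T(*q),.105)[:2] for q in [(185,378),(180,412),(358,440),(350,472)]],0)
s2=[atz(a,T(*q),.105)[:2] for q in [(185,378),(180,412),(358,440),(350,472)]]
v=(s2[2]+s2[3]-s2[0]-s2[1]);yaw=np.arctan2(v[1],v[0]);print('mag',sl,np.degrees(yaw),np.linalg.norm(v)/2,'nominal c',C)
i=overlay('t0',(205,140,325,230),[(D,DR,0,(0,255,255)),((*sl,D[2]-np.pi),MG,.026,(0,0,255))],'')
j=overlay('s0',(190,180,310,270),[(D,DR,0,(0,255,255)),((*sl,D[2]-np.pi),MG,.026,(0,0,255))],'')
cv2.imwrite('pics/ov.png',cv2.resize(np.vstack([i,j]),(500,750))[:, :]) 
o=np.hstack([cv2.resize(i,(400,300)),cv2.resize(j,(400,300))]);cv2.imwrite('pics/ov0.png',i);cv2.imwrite('pics/ov1.png',j)
E
python3 fit.py
```

```text
[0.53779446 0.20287713 1.25729868] 72.03790775826259 [ 0.9 -0.5  0.4 -0.7  1.9 -0.6 -0.7 -0.2 -0.2  2.2  1.5  0.8 -1.   1.3
  0.5  0.9]
mag [0.51631075 0.12821903] -108.54986305949704 0.13672027386409927 nominal c [0.51250666 0.12487375 0.        ]
```

View pics/ov0.png

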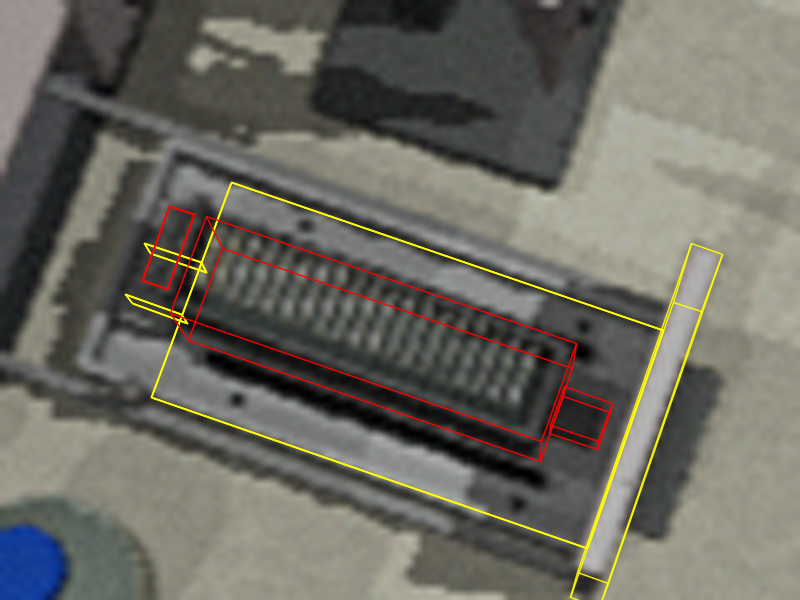

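Overlay on top view: panel and magazine match; the drawer's side lines may be a few mm off. Checking the side view too.

View pics/ov1.png

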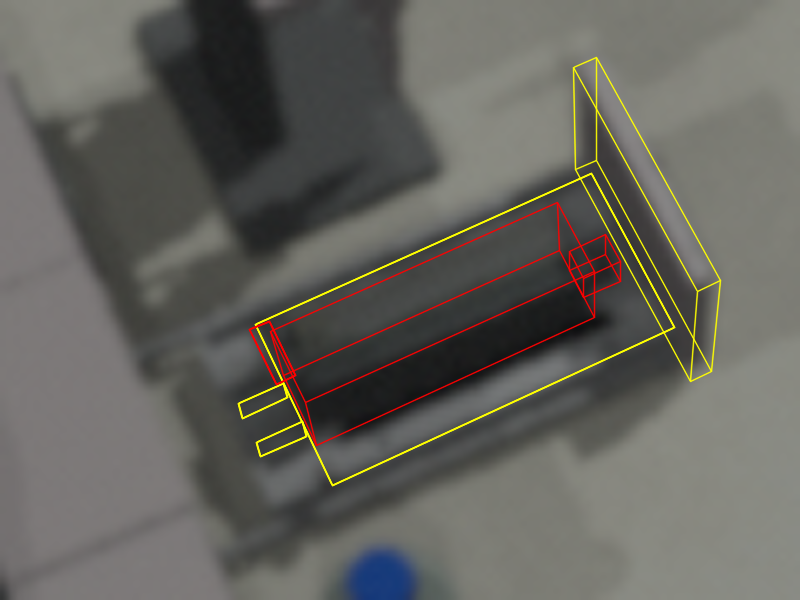

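```bash
cat > m.py <<'E'
from h import *
a=ld('t0');D=(0.53779,0.20288,1.2573)
def loc(X): 
    c,s=np.cos(D[2]),np.sin(D[2]);v=np.array(X[:2])-D[:2];return (1000*np.array([c*v[0]+s*v[1],-s*v[0]+c*v[1]])).round(1)
O=lambda x,y:(205+(x+.5)/6.667-.5,140+(y+.5)/6.667-.5)
for n,x,y,z in [('peg',305,225,.026),('peg',237,400,.026),('peg',583,327,.026),('peg',518,503,.026),('farwall400',400,218,.044),('farwall300',300,190,.044),('nearwall300',300,455,.044),('slides',222,222,.105),('s',208,290,.105),('s',552,345,.105),('s',530,408,.105),('tongue?',610,400,.05),('inner end',170,150,.044),('inner end2',90,365,.044)]: print(n,loc(atz(a,O(x,y),z)))
E
python3 m.py
```

```text
peg [-31.1 -42.5]
peg [-29.7  34. ]
peg [-151.2  -39.9]
peg [-150.    36.2]
farwall400 [-68.6 -54.3]
farwall300 [-27.1 -51.9]
nearwall300 [-63.3  48.5]
slides [-12.9 -18.8]
s [-16.8   7.4]
s [-145.3  -15.3]
s [-145.4    9.8]
tongue? [-171.6  -11.5]
inner end [ 27.6 -50.2]
inner end2 [27.4 42.1]
```

Measurements: drawer axis at yaw ≈ 71°, magazine centre ≈ (0.5166, 0.1256), centred in the rails within about 1 mm, sizes consistent. Moving to an overhead standoff in the open first.

Emit:
{"name": "send_rows", "arguments": {"motion": [{"dp":[0,0,0.05],"rot":[0,0,0],"grip":0.085},{"dp":[0,0,0.05],"rot":[0,0,0],"grip":0.085},{"dp":[0.022,0.049,0.04],"rot":[0,0,0.078],"grip":0.085},{"dp":[0.022,0.049,0],"rot":[0,0,0.078],"grip":0.085},{"dp":[0.022,0.049,0],"rot":[0,0,0.078],"grip":0.085},{"dp":[0.022,0.049,0],"rot":[0,0,0.078],"grip":0.085},{"dp":[0.022,0.049,0],"rot":[0,0,0.078],"grip":0.085},{"dp":[0.022,0.049,0],"rot":[0,0,0.078],"grip":0.085},{"dp":[0.022,0.049,0],"rot":[0,0,0.078],"grip":0.085},{"dp":[0.022,0.049,0],"rot":[0,0,0.078],"grip":0.085},{"dp":[0.022,0.049,0],"rot":[0,0,0.078],"grip":0.085},{"dp":[0.022,0.049,0],"rot":[0,0,0.078],"grip":0.085},{"dp":[0.022,0.049,0],"rot":[0,0,0.078],"grip":0.085},{"dp":[0.022,0.049,0],"rot":[0,0,0.078],"grip":0.085},{"dp":[0,0,0],"rot":[0,0,0],"grip":0.07}]}}

```text
clock: 1.98
tcp_pos: [0.4659, -0.0355, 0.3386]
orientation: [3.105, -0.466, -0.015]
contact_force: [0.2, -0.1, 0.4]
grip_width: 0.0706
```

```bash
cat > st.py <<'E'
from h import *
o=get_obs();R=cv2.Rodrigues(o['orientation'])[0]
print('t',o['clock'],'tcp',o['tcp_pos'].round(4),'yaw',np.degrees(np.arctan2(R[1,0],R[0,0])).round(2),'tilt',np.degrees(np.arccos(-R[2,2])).round(2),R[:2,2].round(4),'j',o['joints'].round(2),'F',o['contact_force'].round(1),'w',round(o['grip_width'],4))
E
python3 st.py
```

```text
t 1.975 tcp [ 0.4659 -0.0355  0.3386] yaw -17.08 tilt 0.56 [-0.0097 -0.0005] j [ 0.5   0.06 -0.58  1.81  0.04  1.29 -0.39] F [ 0.2 -0.1  0.4] w 0.0706
```

Emit:
{"name": "send_rows", "arguments": {"motion": [{"dp":[0.01,0.032,0],"rot":[0,-0.0097,-0.034],"grip":0.07},{"dp":[0.01,0.032,0],"rot":[0,0,0],"grip":0.07},{"dp":[0.01,0.032,0],"rot":[0,0,0],"grip":0.07},{"dp":[0.01,0.032,0],"rot":[0,0,0],"grip":0.07},{"dp":[0.01,0.032,0],"rot":[0,0,0],"grip":0.07},{"dp":[0,0,-0.04],"rot":[0,0,0],"grip":0.07},{"dp":[0,0,-0.04],"rot":[0,0,0],"grip":0.07},{"dp":[0,0,-0.04],"rot":[0,0,0],"grip":0.07},{"dp":[0,0,-0.04],"rot":[0,0,0],"grip":0.07},{"dp":[0,0,0],"rot":[0,0,0],"grip":0.07}]}}

```text
clock: 3.22
tcp_pos: [0.5152, 0.116, 0.1712]
orientation: [3.084, -0.549, -0.006]
contact_force: [0.6, -0.3, 0.1]
grip_width: 0.0698
```

```bash
python3 st.py
```

```text
t 3.225 tcp [0.5152 0.116  0.1712] yaw -20.2 tilt 0.55 [-0.0054 -0.0079] j [ 0.2   0.35 -0.67  1.9   0.26  0.99 -0.93] F [ 0.6 -0.3  0.1] w 0.0698
```

Emit:
{"name": "send_rows", "arguments": {"motion": [{"dp":[0.0014,0.0096,0],"rot":[0.008,-0.0054,0.021],"grip":0.07},{"dp":[0,0,0],"rot":[0,0,0],"grip":0.07},{"dp":[0,0,-0.02],"rot":[0,0,0],"grip":0.07},{"dp":[0,0,-0.02],"rot":[0,0,0],"grip":0.07},{"dp":[0,0,0],"rot":[0,0,0],"grip":0.07}]}}

```text
clock: 3.85
tcp_pos: [0.5221, 0.1271, 0.1382]
orientation: [-3.094, 0.518, -0.019]
contact_force: [0.5, 0.1, -0.3]
grip_width: 0.0703
```

```bash
python3 st.py
python3 - <<'E'
from h import *
grab('top','t1');grab('side','s1')
crop('t1',205,140,325,230,'t1c');crop('s1',190,150,310,240,'s1c')
i=cv2.imread('pics/t1c.png');j=cv2.imread('pics/s1c.png')
cv2.imwrite('pics/c1.png',np.hstack([cv2.resize(i,(400,300)),cv2.resize(j,(400,300))]))
E
```

```text
t 3.85 tcp [0.5221 0.1271 0.1382] yaw -19.03 tilt 0.76 [0.013  0.0025] j [ 0.18  0.4  -0.66  1.93  0.31  0.91 -0.97] F [ 0.5  0.1 -0.3] w 0.0703
6.666666666666667
6.666666666666667
```

View pics/c1.png

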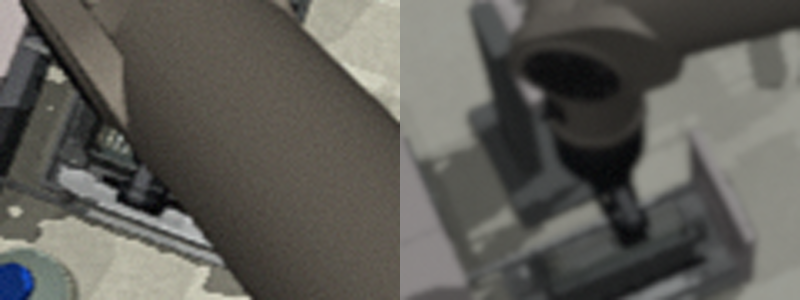

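The side view shows the fingers straddling the magazine a bit above it; the top view is mostly blocked by the arm. There's a small drift to correct, then a slow descent.

Emit:
{"name": "send_rows", "arguments": {"motion": [{"dp":[-0.0055,-0.0015,0],"rot":[-0.0025,0.013,0],"grip":0.07},{"dp":[0,0,-0.012],"rot":[0,0,0],"grip":0.07},{"dp":[0,0,-0.012],"rot":[0,0,0],"grip":0.07},{"dp":[0,0,0],"rot":[0,0,0],"grip":0.07}]}}

```text
clock: 4.45
tcp_pos: [0.5183, 0.1261, 0.1158]
orientation: [-3.097, 0.52, -0.007]
contact_force: [-0.0, 1.4, -0.8]
grip_width: 0.0699
```

```bash
python3 st.py
```

```text
t 4.45 tcp [0.5183 0.1261 0.1158] yaw -19.05 tilt 0.27 [0.0046 0.0008] j [ 0.16  0.43 -0.64  1.95  0.33  0.87 -0.99] F [-0.   1.4 -0.8] w 0.0699
```

Emit:
{"name": "send_rows", "arguments": {"motion": [{"dp":[-0.0017,-0.0005,-0.012],"rot":[-0.001,0.0046,0],"grip":0.07},{"dp":[-0.0005,0,-0.012],"rot":[0,0.001,0],"grip":0.07},{"dp":[-0.0005,0,-0.012],"rot":[0,0.001,0],"grip":0.07},{"dp":[-0.0005,0,-0.012],"rot":[0,0.001,0],"grip":0.07},{"dp":[0,0,-0.008],"rot":[0,0,0],"grip":0.07},{"dp":[0,0,0],"rot":[0,0,0],"grip":0.07}]}}

```text
clock: 5.2
tcp_pos: [0.5142, 0.1256, 0.0549]
orientation: [3.097, -0.519, -0.008]
contact_force: [-0.1, -0.8, 1.1]
grip_width: 0.07
```

```bash
python3 st.py
```

```text
t 5.2 tcp [0.5142 0.1256 0.0549] yaw -19.04 tilt 0.31 [-0.0054 -0.0003] j [ 0.12  0.51 -0.6   1.99  0.41  0.77 -1.05] F [-0.1 -0.8  1.1] w 0.07
```

Centre and level, then close.

Emit:
{"name": "send_rows", "arguments": {"motion": [{"dp":[0.0024,0,-0.004],"rot":[0,-0.0054,0],"grip":0.07},{"dp":[0,0,0],"rot":[0,0,0],"grip":0.06},{"dp":[0,0,0],"rot":[0,0,0],"grip":0.05}], "grip_force": 45}}

```text
clock: 5.58
tcp_pos: [0.5176, 0.1258, 0.0514]
orientation: [-3.098, 0.52, -0.003]
contact_force: [0.8, 0.7, -0.4]
grip_width: 0.0502
```

```bash
python3 st.py
```

```text
t 5.575 tcp [0.5176 0.1258 0.0514] yaw -19.04 tilt 0.11 [0.002  0.0001] j [ 0.12  0.52 -0.59  1.99  0.42  0.75 -1.06] F [ 0.8  0.7 -0.4] w 0.0502
```

Emit:
{"name": "send_rows", "arguments": {"motion": [{"dp":[0,0,0],"rot":[0,0,0],"grip":0.042},{"dp":[0,0,0],"rot":[0,0,0],"grip":0.036},{"dp":[0,0,0],"rot":[0,0,0],"grip":0.03},{"dp":[0,0,0],"rot":[0,0,0],"grip":0.03}], "grip_force": 45}}

```text
clock: 6.08
tcp_pos: [0.5174, 0.1261, 0.052]
orientation: [-3.098, 0.52, -0.003]
contact_force: [-0.6, 0.9, 0.6]
grip_width: 0.0382
```

```bash
python3 st.py
```

```text
t 6.075 tcp [0.5174 0.1261 0.052 ] yaw -19.05 tilt 0.13 [0.0023 0.0003] j [ 0.12  0.52 -0.59  1.99  0.42  0.75 -1.06] F [-0.6  0.9  0.6] w 0.0382
```

Emit:
{"name": "send_rows", "arguments": {"motion": [{"dp":[0,0,0.008],"rot":[0,0,0],"grip":0.03},{"dp":[0,0,0.015],"rot":[0,0,0],"grip":0.03},{"dp":[0,0,0.02],"rot":[0,0,0],"grip":0.03},{"dp":[0,0,0.02],"rot":[0,0,0],"grip":0.03},{"dp":[0,0,0],"rot":[0,0,0],"grip":0.03}]}}

```text
clock: 6.7
tcp_pos: [0.5167, 0.1254, 0.1186]
orientation: [3.098, -0.519, 0.002]
contact_force: [1.2, -0.1, -3.1]
grip_width: 0.0381
```

```bash
python3 st.py
```

```text
t 6.7 tcp [0.5167 0.1254 0.1186] yaw -19.03 tilt 0.08 [ 0.0013 -0.0004] j [ 0.17  0.42 -0.65  1.95  0.33  0.88 -0.98] F [ 1.2 -0.1 -3.1] w 0.0381
```

Emit:
{"name": "send_rows", "arguments": {"motion": [{"dp":[0,0,0.025],"rot":[0,0,0],"grip":0.03},{"dp":[0,0,0.025],"rot":[0,0,0],"grip":0.03},{"dp":[0,0,0.025],"rot":[0,0,0],"grip":0.03},{"dp":[0,0,0.025],"rot":[0,0,0],"grip":0.03},{"dp":[0,0,0.02],"rot":[0,0,0],"grip":0.03},{"dp":[-0.006,-0.015,0],"rot":[0,0,0],"grip":0.03},{"dp":[-0.006,-0.025,0],"rot":[0,0,0],"grip":0.03},{"dp":[-0.006,-0.03,0],"rot":[0,0,0],"grip":0.03},{"dp":[-0.006,-0.03,0],"rot":[0,0,0],"grip":0.03},{"dp":[-0.006,-0.03,0],"rot":[0,0,0],"grip":0.03},{"dp":[-0.006,-0.025,0],"rot":[0,0,0],"grip":0.03},{"dp":[-0.006,-0.015,0],"rot":[0,0,0],"grip":0.03},{"dp":[0,0,0],"rot":[0,0,0],"grip":0.03}]}}

```text
clock: 8.32
tcp_pos: [0.4578, -0.0608, 0.2272]
orientation: [3.087, -0.526, -0.034]
contact_force: [-0.2, -0.3, -4.8]
grip_width: 0.0379
```

```bash
python3 st.py
```

```text
t 8.325 tcp [ 0.4578 -0.0608  0.2272] yaw -19.35 tilt 1.39 [-0.0234 -0.0066] j [ 0.55  0.16 -0.61  1.97  0.11  1.07 -0.45] F [-0.2 -0.3 -4.8] w 0.0379
```

Emit:
{"name": "send_rows", "arguments": {"motion": [{"dp":[0.008,0.005,0],"rot":[0.0066,-0.0234,0.05],"grip":0.03},{"dp":[0,0,0],"rot":[0,0,0.1],"grip":0.03},{"dp":[0,0,0],"rot":[0,0,0.15],"grip":0.03},{"dp":[0,0,0],"rot":[0,0,0.15],"grip":0.03},{"dp":[0,0,0],"rot":[0,0,0.15],"grip":0.03},{"dp":[0,0,0],"rot":[0,0,0.15],"grip":0.03},{"dp":[0,0,0],"rot":[0,0,0.15],"grip":0.03},{"dp":[0,0,0],"rot":[0,0,0.15],"grip":0.03},{"dp":[0,0,0],"rot":[0,0,0.15],"grip":0.03},{"dp":[0,0,0],"rot":[0,0,0.15],"grip":0.03}]}}

```text
clock: 9.57
tcp_pos: [0.4596, -0.05, 0.2188]
orientation: [-2.706, -1.593, 0.015]
contact_force: [-0.1, -0.4, -3.3]
grip_width: 0.0379
```

```bash
python3 st.py
```

```text
t 9.575 tcp [ 0.4596 -0.05    0.2188] yaw 60.98 tilt 0.57 [-0.0094 -0.0035] j [ 0.69  0.19 -0.79  1.98  0.16  1.04  0.89] F [-0.1 -0.4 -3.3] w 0.0379
```

Emit:
{"name": "send_rows", "arguments": {"motion": [{"dp":[0.005,0,0],"rot":[0.0035,-0.0094,0.15],"grip":0.03},{"dp":[0,0,0],"rot":[0,0,0.15],"grip":0.03},{"dp":[0,0,0],"rot":[0,0,0.15],"grip":0.03},{"dp":[0,0,0],"rot":[0,0,0.15],"grip":0.03},{"dp":[0,0,0],"rot":[0,0,0.15],"grip":0.03},{"dp":[0,0,0],"rot":[0,0,0.15],"grip":0.03},{"dp":[0,0,0],"rot":[0,0,0.15],"grip":0.03},{"dp":[0,0,0],"rot":[0,0,0.15],"grip":0.03},{"dp":[0,0,0],"rot":[0,0,0.15],"grip":0.03},{"dp":[0,0,0],"rot":[0,0,0.15],"grip":0.03},{"dp":[0,0,0],"rot":[0,0,0.1],"grip":0.03},{"dp":[0,0,0],"rot":[0,0,0],"grip":0.03}]}}

```text
clock: 11.08
tcp_pos: [0.4578, -0.0424, 0.2103]
orientation: [-0.641, -3.066, 0.006]
contact_force: [-0.4, 1.0, -3.8]
grip_width: 0.0379
```

```bash
python3 st.py
python3 - <<'E'
from h import *
grab('top','t2');grab('side','s2')
crop('t2',195,100,355,220,'t2c');crop('s2',220,130,380,250,'s2c')
i=cv2.imread('pics/t2c.png');j=cv2.imread('pics/s2c.png')
cv2.imwrite('pics/c2.png',np.hstack([cv2.resize(i,(400,300)),cv2.resize(j,(400,300))]))
E
```

```text
t 11.075 tcp [ 0.4578 -0.0424  0.2103] yaw 156.39 tilt 0.56 [-0.0096 -0.0017] j [ 0.9   0.27 -1.07  1.98  0.27  1.05  2.43] F [-0.4  1.  -3.8] w 0.0379
5.0
5.0
```

View pics/t2c.png

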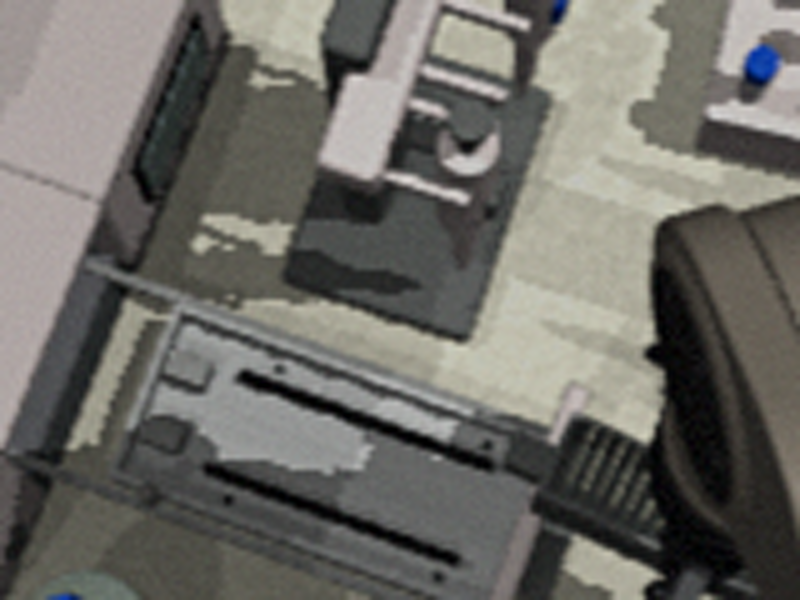

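The drawer is now clear: rails from (240,376) to (496,465) and (207,470) to (460,559); cheeks at (190,367) and (165,433). The magazine is held level with its tongue towards the scanner. Re-measuring the drawer from the rails.

Run:
```python
from h import *
a=ld('t2')
O=lambda x,y:(195+(x+.5)/5-.5,100+(y+.5)/5-.5)
r=np.array([atz(a,O(*q),.038)[:2] for q in[(240,376),(496,465),(207,470),(460,559)]])
c=r.mean(0);v=r[0]+r[2]-r[1]-r[3];w=np.arctan2(v[1],v[0]);print('rails mid',c,'yaw',np.degrees(w),'len',np.linalg.norm(r[0]-r[1]),np.linalg.norm(r[2]-r[3]))
for s in(w,np.radians(71.0)):
  ex=np.array([np.cos(s),np.sin(s)]);ey=np.array([-ex[1],ex[0]]);L=lambda p:(((p-c)@np.c_[ex,ey])*1000).round(1)
  print('rail pts',[L(p) for p in r]);print('cheeks R',[L(atz(a,O(*q),.046)[:2]) for q in[(213,368),(187,435)]],'L',[L(atz(a,O(*q),.046)[:2]) for q in[(168,355),(140,424)]],'grasped now',L(np.array([.5174,.1261])))
  print('bed',c+.087*ex,'target mag',c+.005*ex)
```

```text
rails mid [0.51338231 0.11930842] yaw 71.7835942872421 len 0.14481907704708555 0.1424081346281352
rail pts [array([ 72.4, -26.8]), array([-72.5, -26.9]), array([71.3, 26.8]), array([-71.1,  26.9])]
cheeks R [array([ 86. , -24.7]), array([86.4, 13.7])] L [array([111. , -23.3]), array([111.9,  16.5])] grasped now [ 7.7 -1.7]
bed [0.54057911 0.20194821] target mag [0.51494534 0.12405783]
rail pts [array([ 72.7, -25.8]), array([-72.1, -27.9]), array([70.9, 27.8]), array([-71.5,  25.9])]
cheeks R [array([ 86.4, -23.5]), array([86.2, 14.9])] L [array([111.3, -21.8]), array([111.7,  18. ])] grasped now [ 7.7 -1.6]
bed [0.54170674 0.20156854] target mag [0.51501015 0.12403601]
```

Run:
```python
from h import *
m=(.4578,-.0424,np.radians(66.39)); 
for n,e in(('t2',0),):
  cv2.imwrite('pics/ov2.png',overlay(n,(255,165,335,225),[(m,MG,.1843,(0,0,255))],''))
```

```text
(no output)
```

View pics/ov2.png

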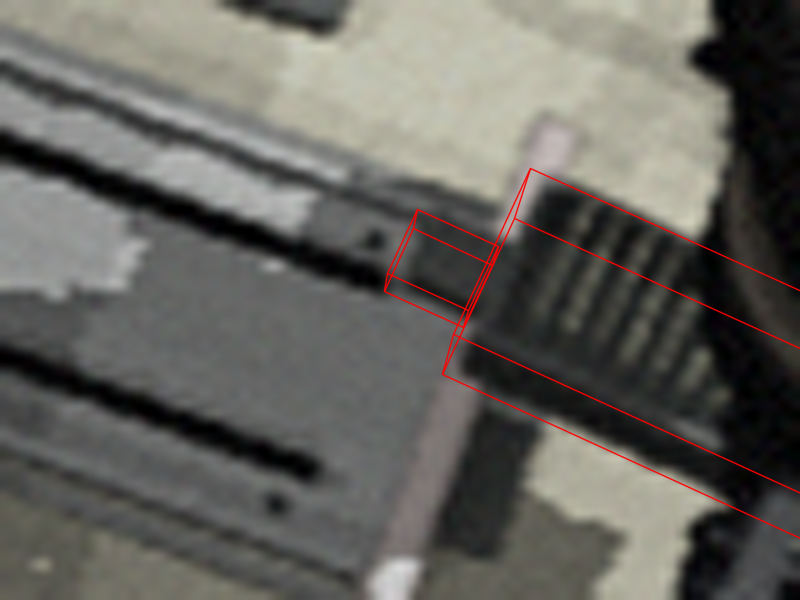

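The overlay shows the held magazine about 3 mm short of the model along its length, fine laterally; I'll aim the TCP at (0.516, 0.1253), yaw 161.5°.

Emit:
{"name": "send_rows", "arguments": {"motion": [{"dp":[0,0,0.005],"rot":[0.0017,-0.0096,0.089],"grip":0.03},{"dp":[0.007,0.015,0],"rot":[0,0,0],"grip":0.03},{"dp":[0.007,0.025,0],"rot":[0,0,0],"grip":0.03},{"dp":[0.008,0.025,0],"rot":[0,0,0],"grip":0.03},{"dp":[0.008,0.025,0],"rot":[0,0,0],"grip":0.03},{"dp":[0.008,0.025,0],"rot":[0,0,0],"grip":0.03},{"dp":[0.008,0.025,0],"rot":[0,0,0],"grip":0.03},{"dp":[0.006,0.015,0],"rot":[0,0,0],"grip":0.03},{"dp":[0,0,0],"rot":[0,0,0],"grip":0.03},{"dp":[0,0,0],"rot":[0,0,0],"grip":0.03}]}}

```text
clock: 12.42
tcp_pos: [0.5097, 0.1164, 0.2137]
orientation: [-0.533, -3.095, 0.004]
contact_force: [0.3, -0.8, -3.7]
grip_width: 0.0382
```

```bash
python3 st.py
```

```text
t 12.425 tcp [0.5097 0.1164 0.2137] yaw 160.46 tilt 0.16 [-0.0019 -0.002 ] j [ 0.51  0.4  -1.06  1.85  0.39  1.12  2.1 ] F [ 0.3 -0.8 -3.7] w 0.0382
```

Emit:
{"name": "send_rows", "arguments": {"motion": [{"dp":[0.0063,0.0089,0],"rot":[0.002,-0.002,0.018],"grip":0.03},{"dp":[0,0,-0.02],"rot":[0,0,0],"grip":0.03},{"dp":[0,0,-0.02],"rot":[0,0,0],"grip":0.03},{"dp":[0,0,-0.02],"rot":[0,0,0],"grip":0.03},{"dp":[0,0,-0.015],"rot":[0,0,0],"grip":0.03},{"dp":[0,0,0],"rot":[0,0,0],"grip":0.03}]}}

```text
clock: 13.18
tcp_pos: [0.5148, 0.1225, 0.1312]
orientation: [-0.509, -3.097, 0.004]
contact_force: [0.1, -0.6, -3.3]
grip_width: 0.0383
```

```bash
python3 st.py
```

```text
t 13.175 tcp [0.5148 0.1225 0.1312] yaw 161.33 tilt 0.25 [-0.0037 -0.0022] j [ 0.42  0.51 -0.98  1.92  0.51  0.99  2.01] F [ 0.1 -0.6 -3.3] w 0.0383
```

Emit:
{"name": "send_rows", "arguments": {"motion": [{"dp":[0.0012,0.0028,0],"rot":[0.0022,-0.0037,0.003],"grip":0.03},{"dp":[0,0.0005,-0.012],"rot":[0,0,0],"grip":0.03},{"dp":[0,0.0005,-0.012],"rot":[0,0,0],"grip":0.03},{"dp":[0,0.0005,-0.012],"rot":[0,0,0],"grip":0.03},{"dp":[0,0,0],"rot":[0,0,0],"grip":0.03}]}}

```text
clock: 13.8
tcp_pos: [0.517, 0.1275, 0.0937]
orientation: [0.505, 3.099, 0.002]
contact_force: [-1.0, 0.3, -3.6]
grip_width: 0.0381
```

```bash
python3 st.py
```

```text
t 13.8 tcp [0.517  0.1275 0.0937] yaw 161.5 tilt 0.14 [0.0024 0.0007] j [ 0.37  0.56 -0.94  1.95  0.57  0.92  1.96] F [-1.   0.3 -3.6] w 0.0381
```

Emit:
{"name": "send_rows", "arguments": {"motion": [{"dp":[-0.001,-0.0022,0],"rot":[-0.0007,0.0024,0],"grip":0.03},{"dp":[0,0,-0.009],"rot":[0,0,0],"grip":0.03},{"dp":[0,0,-0.009],"rot":[0,0,0],"grip":0.03},{"dp":[0,0,0],"rot":[0,0,0],"grip":0.03}]}}

```text
clock: 14.3
tcp_pos: [0.5164, 0.1251, 0.0748]
orientation: [0.505, 3.1, 0.0]
contact_force: [0.6, 0.5, -3.2]
grip_width: 0.038
```

```bash
python3 st.py;  python3 - <<'E'
from h import *
grab('side','s3');grab('top','t3')
o=get_obs();p=o['tcp_pos'];R=cv2.Rodrigues(o['orientation'])[0];w=np.arctan2(R[1,0],R[0,0])-np.pi/2
D=(.5411,.2018,np.radians(71.5))
i=overlay('s3',(200,190,300,265),[(D,DR,0,(0,255,255))],'')
j=overlay('s3',(200,190,300,265),[((p[0],p[1],w),MG,p[2]-.026,(0,0,255))],'')
k=overlay('t3',(205,140,305,215),[],'')
print(i.shape);z=lambda q:cv2.resize(q,(400,300));cv2.imwrite('pics/c3.png',np.vstack([np.hstack([z(i),z(j)]),np.hstack([z(k),z(overlay('s3',(200,190,300,265),[],''))])]))
E
```

```text
t 14.3 tcp [0.5164 0.1251 0.0748] yaw 161.48 tilt 0.04 [0.0006 0.0001] j [ 0.36  0.58 -0.92  1.97  0.6   0.89  1.94] F [ 0.6  0.5 -3.2] w 0.038
(600, 800, 3)
```

View pics/c3.png

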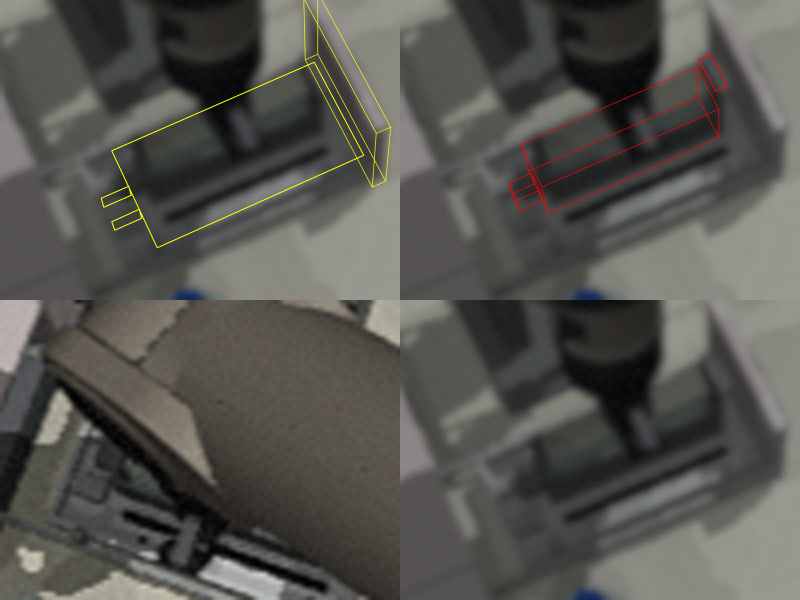

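The magazine overlay matches the side picture; tongue at (525,190) sits over the fork. Lowering slowly and watching the force.

Emit:
{"name": "send_rows", "arguments": {"motion": [{"dp":[0,0,-0.005],"rot":[0,0,0],"grip":0.03},{"dp":[0,0,-0.005],"rot":[0,0,0],"grip":0.03},{"dp":[0,0,-0.003],"rot":[0,0,0],"grip":0.03},{"dp":[0,0,0],"rot":[0,0,0],"grip":0.03}]}}

```text
clock: 14.9
tcp_pos: [0.5172, 0.1256, 0.062]
orientation: [0.505, 3.098, 0.002]
contact_force: [-0.7, -0.1, -4.6]
grip_width: 0.038
```

```bash
python3 st.py
```

```text
t 14.9 tcp [0.5172 0.1256 0.062 ] yaw 161.48 tilt 0.15 [0.0025 0.0007] j [ 0.34  0.6  -0.9   1.97  0.62  0.87  1.92] F [-0.7 -0.1 -4.6] w 0.038
```

Emit:
{"name": "send_rows", "arguments": {"motion": [{"dp":[-0.001,-0.0003,-0.003],"rot":[-0.0007,0.0025,0],"grip":0.03},{"dp":[0,0,-0.003],"rot":[0,0,0],"grip":0.03},{"dp":[0,0,0],"rot":[0,0,0],"grip":0.03}]}}

```text
clock: 15.28
tcp_pos: [0.5162, 0.1253, 0.0556]
orientation: [-0.506, -3.101, -0.0]
contact_force: [0.4, 1.0, -4.5]
grip_width: 0.0381
```

Emit:
{"name": "send_rows", "arguments": {"motion": [{"dp":[0,0,-0.002],"rot":[0,0,0],"grip":0.03},{"dp":[0,0,0],"rot":[0,0,0],"grip":0.03}]}}

```text
clock: 15.52
tcp_pos: [0.5163, 0.1254, 0.0536]
orientation: [0.506, 3.101, 0.0]
contact_force: [0.4, 0.6, -3.5]
grip_width: 0.0381
```

Emit:
{"name": "send_rows", "arguments": {"motion": [{"dp":[0,0,-0.0015],"rot":[0,0,0],"grip":0.03},{"dp":[0,0,0],"rot":[0,0,0],"grip":0.03}]}}

```text
clock: 15.78
tcp_pos: [0.5165, 0.1255, 0.0522]
orientation: [0.505, 3.1, 0.0]
contact_force: [0.4, 0.3, -3.6]
grip_width: 0.0381
```

```bash
python3 st.py
```

```text
t 15.775 tcp [0.5165 0.1255 0.0522] yaw 161.48 tilt 0.03 [0.0005 0.0001] j [ 0.33  0.61 -0.89  1.98  0.64  0.85  1.91] F [ 0.4  0.3 -3.6] w 0.0381
```

Emit:
{"name": "send_rows", "arguments": {"motion": [{"dp":[0,0,-0.001],"rot":[0,0,0],"grip":0.03},{"dp":[0,0,0],"rot":[0,0,0],"grip":0.03}]}}

```text
clock: 16.02
tcp_pos: [0.5168, 0.126, 0.0521]
orientation: [0.506, 3.099, 0.001]
contact_force: [-1.3, 0.6, -1.5]
grip_width: 0.0379
```

Emit:
{"name": "send_rows", "arguments": {"motion": [{"dp":[0,0,-0.001],"rot":[0,0,0],"grip":0.03},{"dp":[0,0,0],"rot":[0,0,0],"grip":0.03}]}}

```text
clock: 16.27
tcp_pos: [0.5171, 0.1267, 0.0521]
orientation: [0.505, 3.099, 0.002]
contact_force: [-1.2, 0.6, -0.1]
grip_width: 0.038
```

Seated at the pickup height with its weight now on the bed. Release and rise.

Emit:
{"name": "send_rows", "arguments": {"motion": [{"dp":[0,0,0],"rot":[0,0,0],"grip":0.044},{"dp":[0,0,0],"rot":[0,0,0],"grip":0.052},{"dp":[0,0,0],"rot":[0,0,0],"grip":0.062},{"dp":[0,0,0],"rot":[0,0,0],"grip":0.07},{"dp":[0,0,0],"rot":[0,0,0],"grip":0.07}]}}

```text
clock: 16.9
tcp_pos: [0.5182, 0.1268, 0.0522]
orientation: [0.505, 3.097, 0.003]
contact_force: [0.4, 0.6, 1.6]
grip_width: 0.0701
```

```bash
python3 st.py
```

```text
t 16.9 tcp [0.5182 0.1268 0.0522] yaw 161.48 tilt 0.25 [0.0042 0.0014] j [ 0.33  0.61 -0.89  1.98  0.64  0.85  1.9 ] F [0.4 0.6 1.6] w 0.0701
```

Emit:
{"name": "send_rows", "arguments": {"motion": [{"dp":[-0.001,-0.001,0.012],"rot":[-0.0014,0.0042,0],"grip":0.07},{"dp":[0,0,0.015],"rot":[0,0,0],"grip":0.07},{"dp":[0,0,0.02],"rot":[0,0,0],"grip":0.07},{"dp":[0,0,0.03],"rot":[0,0,0],"grip":0.07},{"dp":[0,0,0.04],"rot":[0,0,0],"grip":0.07},{"dp":[0,0,0.04],"rot":[0,0,0],"grip":0.07},{"dp":[-0.006,-0.02,0.03],"rot":[0,0,-0.1],"grip":0.04},{"dp":[-0.01,-0.03,0],"rot":[0,0,-0.15],"grip":0.0},{"dp":[-0.01,-0.035,0],"rot":[0,0,-0.15],"grip":0.0},{"dp":[-0.01,-0.035,0],"rot":[0,0,-0.15],"grip":0.0},{"dp":[-0.01,-0.035,0],"rot":[0,0,-0.15],"grip":0.0},{"dp":[-0.01,-0.035,0],"rot":[0,0,-0.15],"grip":0.0},{"dp":[-0.01,-0.035,0],"rot":[0,0,-0.15],"grip":0.0},{"dp":[0,0,0],"rot":[0,0,0],"grip":0.0}]}}

```text
clock: 18.65
tcp_pos: [0.4488, -0.0999, 0.2636]
orientation: [1.949, 2.441, 0.003]
contact_force: [-0.4, 0.8, -0.3]
grip_width: -0.0004
```

```bash
python3 st.py;  python3 - <<'E'
from h import *
grab('side','s4');grab('top','t4')
cv2.imwrite('pics/c4.png',overlay('t4',(205,140,325,230),[],''))
E
```

```text
t 18.65 tcp [ 0.4488 -0.0999  0.2636] yaw 102.79 tilt 1.02 [ 0.0151 -0.0096] j [ 0.89  0.12 -0.87  1.94  0.12  1.11  1.77] F [-0.4  0.8 -0.3] w -0.0004
```

View pics/c4.png

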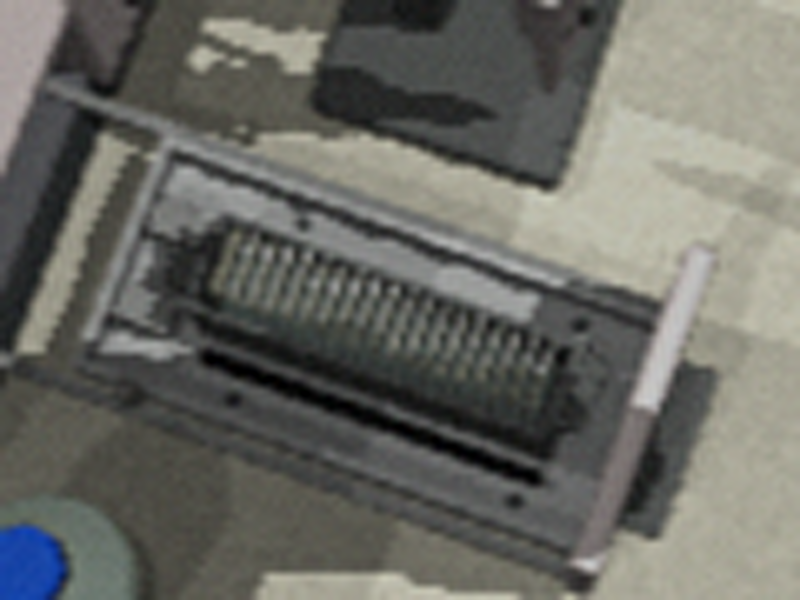

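The magazine lies flat between the rails, tongue end into the fork at (185,270), tail with tab at (575,405), drawer unmoved. Checking its position numerically.

Run:
```python
from h import *
a=ld('t4');w=np.radians(71.5);c=np.array([.5411,.2018]);ex=np.array([np.cos(w),np.sin(w)]);E=np.c_[ex,[-ex[1],ex[0]]]
O=lambda x,y:(205+(x+.5)/6.667-.5,140+(y+.5)/6.667-.5)
L=lambda x,y,z:(1000*((atz(a,O(x,y),z)[:2]-c)@E)).round(1)
for q in[(222,225,.105),(210,292,.105),(562,350,.105),(545,405,.105),(585,405,.108),(698,245,.128),(590,570,.128),(200,355,.038),(543,482,.038)]:print(q,L(*q))
t=np.array([.5411,.2018])+ -.206*ex; print('drawer front',t,'panel outer at',np.array([.5411,.2018])-.194*ex,'ex',ex)
```

```text
(222, 225, 0.105) [-13.1 -14.4]
(210, 292, 0.105) [-17.9  11.1]
(562, 350, 0.105) [-149.4  -12.7]
(545, 405, 0.105) [-150.4    9. ]
(585, 405, 0.108) [-164.5    4.4]
(698, 245, 0.128) [-184.1  -62.5]
(590, 570, 0.128) [-186.9   63.6]
(200, 355, 0.038) [-11.6  26.6]
(543, 482, 0.038) [-157.3   28.4]
drawer front [0.47573524 0.00644533] panel outer at [0.4795429  0.01782521] ex [0.31730466 0.94832366]
```

Row centre at −83 mm from drawer_bed, tab at about −165: the tongue tip is about 12–15 mm in, as wanted. Next, go in front of the panel with the fingers closed.

Emit:
{"name": "send_rows", "arguments": {"motion": [{"dp":[0.003,0.01,0],"rot":[0.0096,0.0151,0.12],"grip":0},{"dp":[0.002,0.01,0],"rot":[0,0,0.16],"grip":0},{"dp":[0.002,0.01,0],"rot":[0,0,0.16],"grip":0},{"dp":[0.002,0.01,0],"rot":[0,0,0.16],"grip":0},{"dp":[0.001,0.01,0],"rot":[0,0,0.16],"grip":0},{"dp":[0,0.005,0],"rot":[0,0,0.16],"grip":0},{"dp":[0,0,0],"rot":[0,0,0.1],"grip":0},{"dp":[0,0,0],"rot":[0,0,0],"grip":0}]}}

```text
clock: 19.75
tcp_pos: [0.4624, -0.0244, 0.2683]
orientation: [0.398, 3.115, 0.013]
contact_force: [0.4, 1.3, -0.2]
grip_width: -0.0001
```

```bash
cat >> st.py <<'E'
w=np.radians(71.5);ex=np.array([np.cos(w),np.sin(w)]);v=o['tcp_pos'][:2]-[.5411,.2018];print('drawer-local mm',1000*(v@ex).round(4),1000*(v@[-ex[1],ex[0]]).round(4),'Fx',(o['contact_force'][:2]@ex).round(2))
E
python3 st.py
```

```text
t 19.75 tcp [ 0.4624 -0.0244  0.2683] yaw 165.45 tilt 0.49 [0.0026 0.0082] j [ 0.89  0.18 -1.06  1.91  0.16  1.15  2.66] F [ 0.4  1.3 -0.2] w -0.0001
drawer-local mm -239.5 2.8 Fx 1.32
```

Emit:
{"name": "send_rows", "arguments": {"motion": [{"dp":[-0.001,-0.012,0],"rot":[-0.0082,0.0026,-0.069],"grip":0},{"dp":[0,0,0],"rot":[0,0,0],"grip":0},{"dp":[0,0,-0.025],"rot":[0,0,0],"grip":0},{"dp":[0,0,-0.025],"rot":[0,0,0],"grip":0},{"dp":[0,0,-0.025],"rot":[0,0,0],"grip":0},{"dp":[0,0,-0.025],"rot":[0,0,0],"grip":0},{"dp":[0,0,0],"rot":[0,0,0],"grip":0}]}}

```text
clock: 20.62
tcp_pos: [0.4629, -0.0297, 0.1681]
orientation: [0.496, 3.098, 0.005]
contact_force: [-0.2, -0.1, -0.3]
grip_width: 0.0
```

```bash
python3 st.py
```

```text
t 20.625 tcp [ 0.4629 -0.0297  0.1681] yaw 161.81 tilt 0.3 [0.0047 0.0023] j [ 0.79  0.31 -0.99  2.04  0.32  0.95  2.46] F [-0.2 -0.1 -0.3] w 0.0
drawer-local mm -244.4 0.7 Fx -0.2
```

Emit:
{"name": "send_rows", "arguments": {"motion": [{"dp":[-0.001,-0.004,-0.02],"rot":[-0.002,0.0047,-0.005],"grip":0},{"dp":[0,0,-0.025],"rot":[0,0,0],"grip":0},{"dp":[0,0,-0.025],"rot":[0,0,0],"grip":0},{"dp":[0,0,-0.01],"rot":[0,0,0],"grip":0},{"dp":[0,0,0],"rot":[0,0,0],"grip":0}]}}

```text
clock: 21.25
tcp_pos: [0.4645, -0.0337, 0.0873]
orientation: [0.505, 3.096, 0.001]
contact_force: [-0.1, 0.6, -0.5]
grip_width: 0.0001
```

```bash
python3 st.py
```

```text
t 21.25 tcp [ 0.4645 -0.0337  0.0873] yaw 161.48 tilt 0.27 [ 0.0047 -0.0004] j [ 0.68  0.44 -0.9   2.11  0.48  0.8   2.31] F [-0.1  0.6 -0.5] w 0.0001
drawer-local mm -247.6 -2.1 Fx 0.56
```

Emit:
{"name": "send_rows", "arguments": {"motion": [{"dp":[0,0.0065,0],"rot":[0,0.0047,0],"grip":0},{"dp":[0.002,0.0066,0],"rot":[0,0,0],"grip":0},{"dp":[0.002,0.0066,0],"rot":[0,0,0],"grip":0},{"dp":[0.002,0.0066,0],"rot":[0,0,0],"grip":0},{"dp":[0.001,0.003,0],"rot":[0,0,0],"grip":0},{"dp":[0.001,0.003,0],"rot":[0,0,0],"grip":0}]}}

```text
clock: 22.0
tcp_pos: [0.4751, 0.0013, 0.0899]
orientation: [0.505, 3.096, -0.0]
contact_force: [-0.3, 0.6, -0.4]
grip_width: -0.0001
```

```bash
python3 st.py
```

```text
t 22.0 tcp [0.4751 0.0013 0.0899] yaw 161.48 tilt 0.26 [ 0.0045 -0.0009] j [ 0.61  0.45 -0.9   2.08  0.48  0.82  2.24] F [-0.3  0.6 -0.4] w -0.0001
drawer-local mm -211.0 -1.1 Fx 0.51
```

Emit:
{"name": "send_rows", "arguments": {"motion": [{"dp":[0.001,0.003,0],"rot":[0,0,0],"grip":0},{"dp":[0.001,0.003,0],"rot":[0,0,0],"grip":0},{"dp":[0.001,0.003,0],"rot":[0,0,0],"grip":0},{"dp":[0.001,0.003,0],"rot":[0,0,0],"grip":0},{"dp":[0.001,0.003,0],"rot":[0,0,0],"grip":0},{"dp":[0.001,0.003,0],"rot":[0,0,0],"grip":0}]}}

```text
clock: 22.75
tcp_pos: [0.4811, 0.0191, 0.0897]
orientation: [0.507, 3.097, -0.003]
contact_force: [-0.5, -2.1, 0.7]
grip_width: -0.0001
```

```bash
python3 st.py
```

```text
t 22.75 tcp [0.4811 0.0191 0.0897] yaw 161.4 tilt 0.24 [ 0.0033 -0.0026] j [ 0.56  0.46 -0.89  2.07  0.49  0.83  2.2 ] F [-0.5 -2.1  0.7] w -0.0001
drawer-local mm -192.3 -1.1 Fx -2.14
```

Contact with about 2 N. Pushing at ~40 mm/s.

Emit:
{"name": "send_rows", "arguments": {"motion": [{"dp":[0.0013,0.004,0],"rot":[0.002,0.003,0],"grip":0},{"dp":[0.0014,0.0047,0],"rot":[0,0,0],"grip":0},{"dp":[0.0014,0.0047,0],"rot":[0,0,0],"grip":0},{"dp":[0.0014,0.0047,0],"rot":[0,0,0],"grip":0},{"dp":[0.0014,0.0047,0],"rot":[0,0,0],"grip":0},{"dp":[0.0014,0.0047,0],"rot":[0,0,0],"grip":0},{"dp":[0.0014,0.0047,0],"rot":[0,0,0],"grip":0},{"dp":[0.0014,0.0047,0],"rot":[0,0,0],"grip":0},{"dp":[0.0014,0.0047,0],"rot":[0,0,0],"grip":0},{"dp":[0.0014,0.0047,0],"rot":[0,0,0],"grip":0},{"dp":[0.0014,0.0047,0],"rot":[0,0,0],"grip":0},{"dp":[0.0014,0.0047,0],"rot":[0,0,0],"grip":0}]}}

```text
clock: 24.25
tcp_pos: [0.4995, 0.0784, 0.0896]
orientation: [0.508, 3.099, -0.001]
contact_force: [-0.6, -1.2, 1.2]
grip_width: -0.0003
```

```bash
python3 st.py
python3 - <<'E'
from h import *
grab('side','s5');grab('top','t5')
z=lambda q:cv2.resize(q,(400,300))
cv2.imwrite('pics/c5.png',np.hstack([z(overlay('t5',(195,110,315,200),[],'')),z(overlay('s5',(190,170,310,260),[],''))]))
E
```

```text
t 24.25 tcp [0.4995 0.0784 0.0896] yaw 161.37 tilt 0.06 [ 0.0008 -0.0006] j [ 0.43  0.5  -0.88  2.02  0.51  0.86  2.08] F [-0.6 -1.2  1.2] w -0.0003
drawer-local mm -130.20000000000002 0.3 Fx -1.34
```

View pics/c5.png

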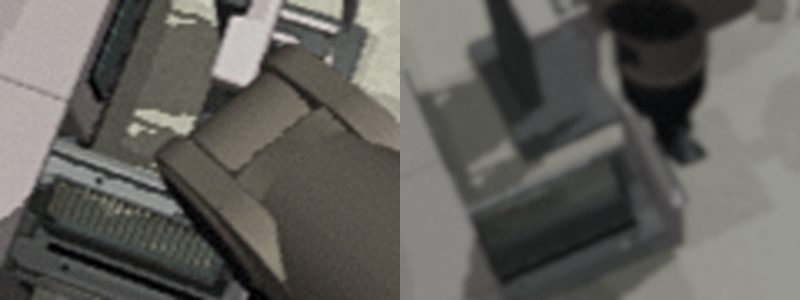

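Drawer is sliding in with the magazine in place and the wrist clear of the stand. Continuing.

Emit:
{"name": "send_rows", "arguments": {"motion": [{"dp":[0.0016,0.0048,0],"rot":[0,0,0.002],"grip":0},{"dp":[0.0016,0.0048,0],"rot":[0,0,0],"grip":0},{"dp":[0.0016,0.0048,0],"rot":[0,0,0],"grip":0},{"dp":[0.0016,0.0048,0],"rot":[0,0,0],"grip":0},{"dp":[0.0016,0.0048,0],"rot":[0,0,0],"grip":0},{"dp":[0.0016,0.0048,0],"rot":[0,0,0],"grip":0},{"dp":[0.0016,0.0048,0],"rot":[0,0,0],"grip":0},{"dp":[0.0016,0.0048,0],"rot":[0,0,0],"grip":0},{"dp":[0.0016,0.0048,0],"rot":[0,0,0],"grip":0},{"dp":[0.0016,0.0048,0],"rot":[0,0,0],"grip":0}]}}

```text
clock: 25.6
tcp_pos: [0.5166, 0.1297, 0.0896]
orientation: [0.505, 3.1, -0.001]
contact_force: [0.7, -2.3, 0.4]
grip_width: 0.0002
```

```bash
python3 st.py
```

```text
t 25.6 tcp [0.5166 0.1297 0.0896] yaw 161.5 tilt 0.06 [ 0.0008 -0.0005] j [ 0.31  0.54 -0.87  1.95  0.53  0.89  1.99] F [ 0.7 -2.3  0.4] w 0.0002
drawer-local mm -76.2 0.4 Fx -1.98
```

Emit:
{"name": "send_rows", "arguments": {"motion": [{"dp":[0.0016,0.0048,0],"rot":[0,0,0],"grip":0},{"dp":[0.0016,0.0048,0],"rot":[0,0,0],"grip":0},{"dp":[0.0016,0.0048,0],"rot":[0,0,0],"grip":0},{"dp":[0.0016,0.0048,0],"rot":[0,0,0],"grip":0},{"dp":[0.0016,0.0048,0],"rot":[0,0,0],"grip":0},{"dp":[0.0016,0.0048,0],"rot":[0,0,0],"grip":0},{"dp":[0.0016,0.0048,0],"rot":[0,0,0],"grip":0},{"dp":[0.0016,0.0048,0],"rot":[0,0,0],"grip":0},{"dp":[0.0016,0.0048,0],"rot":[0,0,0],"grip":0},{"dp":[0.0016,0.0048,0],"rot":[0,0,0],"grip":0}]}}

```text
clock: 26.85
tcp_pos: [0.5336, 0.181, 0.0895]
orientation: [0.505, 3.1, -0.001]
contact_force: [-0.2, -1.0, 0.7]
grip_width: 0.0001
```

```bash
python3 st.py
```

```text
t 26.85 tcp [0.5336 0.181  0.0895] yaw 161.49 tilt 0.05 [ 0.0006 -0.0007] j [ 0.21  0.58 -0.85  1.88  0.54  0.93  1.91] F [-0.2 -1.   0.7] w 0.0001
drawer-local mm -22.1 0.5 Fx -1.04
```

Emit:
{"name": "send_rows", "arguments": {"motion": [{"dp":[0.0016,0.0048,0],"rot":[0,0,0],"grip":0},{"dp":[0.0016,0.0048,0],"rot":[0,0,0],"grip":0},{"dp":[0.0016,0.0048,0],"rot":[0,0,0],"grip":0},{"dp":[0.0016,0.0048,0],"rot":[0,0,0],"grip":0},{"dp":[0.0016,0.0048,0],"rot":[0,0,0],"grip":0},{"dp":[0.0013,0.0038,0],"rot":[0,0,0],"grip":0},{"dp":[0.001,0.0028,0],"rot":[0,0,0],"grip":0}]}}

```text
clock: 27.72
tcp_pos: [0.5445, 0.214, 0.0895]
orientation: [0.505, 3.1, -0.001]
contact_force: [0.6, -0.9, 0.9]
grip_width: -0.0006
```

Emit:
{"name": "send_rows", "arguments": {"motion": [{"dp":[0.001,0.0028,0],"rot":[0,0,0],"grip":0},{"dp":[0.001,0.0028,0],"rot":[0,0,0],"grip":0},{"dp":[0.001,0.0028,0],"rot":[0,0,0],"grip":0}]}}

```text
clock: 28.1
tcp_pos: [0.5476, 0.2229, 0.0895]
orientation: [0.505, 3.101, -0.001]
contact_force: [0.6, -1.7, 0.8]
grip_width: -0.0
```

```bash
python3 st.py
```

```text
t 28.1 tcp [0.5476 0.2229 0.0895] yaw 161.5 tilt 0.04 [ 0.0001 -0.0007] j [ 0.12  0.62 -0.84  1.82  0.56  0.96  1.86] F [ 0.6 -1.7  0.8] w -0.0
drawer-local mm 22.1 0.6 Fx -1.38
```

Emit:
{"name": "send_rows", "arguments": {"motion": [{"dp":[0.0008,0.0023,0],"rot":[0,0,0],"grip":0},{"dp":[0.0008,0.0023,0],"rot":[0,0,0],"grip":0}]}}

```text
clock: 28.35
tcp_pos: [0.5493, 0.2278, 0.0895]
orientation: [0.505, 3.101, -0.001]
contact_force: [-0.2, -0.8, 0.6]
grip_width: 0.0001
```

Emit:
{"name": "send_rows", "arguments": {"motion": [{"dp":[0.0008,0.0023,0],"rot":[0,0,0],"grip":0},{"dp":[0.0008,0.0023,0],"rot":[0,0,0],"grip":0}]}}

```text
clock: 28.6
tcp_pos: [0.5505, 0.2311, 0.0893]
orientation: [-0.506, -3.1, 0.006]
contact_force: [-4.1, -8.7, 7.5]
grip_width: 0.0
```

Emit:
{"name": "send_rows", "arguments": {"motion": [{"dp":[0.0008,0.0023,0],"rot":[0,0,0],"grip":0},{"dp":[0.0008,0.0023,0],"rot":[0,0,0],"grip":0}]}}

```text
clock: 28.85
tcp_pos: [0.5505, 0.2307, 0.0889]
orientation: [-0.509, -3.096, 0.022]
contact_force: [-3.5, -7.9, 6.9]
grip_width: 0.0002
```

Emit:
{"name": "send_rows", "arguments": {"motion": [{"dp":[0.0008,0.0023,0],"rot":[0,0,0],"grip":0}]}}

```text
clock: 28.98
tcp_pos: [0.5506, 0.2306, 0.0887]
orientation: [-0.511, -3.095, 0.03]
contact_force: [-3.4, -7.9, 6.7]
grip_width: -0.0
```

```bash
python3 st.py
```

```text
t 28.975 tcp [0.5506 0.2306 0.0887] yaw 161.26 tilt 1.14 [-0.0081 -0.0181] j [ 0.09  0.63 -0.83  1.79  0.56  0.99  1.84] F [-3.4 -7.9  6.7] w -0.0
drawer-local mm 30.3 0.1 Fx -8.56
```

The push met about 9 N at +30 mm, with friction lifting the fingers, and the tool tilting. Backing off a little to level the tool and check numerically where the panel stands.

Emit:
{"name": "send_rows", "arguments": {"motion": [{"dp":[-0.003,-0.009,0.001],"rot":[0.018,-0.008,0.004],"grip":0},{"dp":[-0.003,-0.009,0],"rot":[0,0,0],"grip":0},{"dp":[0,0,0],"rot":[0,0,0],"grip":0}]}}

```text
clock: 29.35
tcp_pos: [0.544, 0.2124, 0.0898]
orientation: [0.504, 3.1, 0.005]
contact_force: [0.5, -0.6, -0.2]
grip_width: 0.0002
```

```bash
python3 st.py
python3 - <<'E'
from h import *
w=np.radians(71.5);ex=np.array([np.cos(w),np.sin(w)]);ey=np.array([-ex[1],ex[0]]);c=np.array([.5411,.2018])
grab('side','s6');grab('top','t6')
xs=np.arange(0,90,3)
def prof(f,lat,x,z=.128):
    d=ld(f);X=[[*(c+ex*k/1000+ey*lat/1000),z] for k in x];u=proj(d,X);g=cv2.cvtColor(d['img'],cv2.COLOR_RGB2GRAY)
    return cv2.remap(g,u[:,0].astype(np.float32),u[:,1].astype(np.float32),cv2.INTER_LINEAR).ravel()
print(xs)
for f in('s6','t6'):
  for l in(58,50,42,-50): print(f,l,prof(f,l,xs))
print('ref',np.arange(-220,-160,3))
for f in('s4','t4'):
  for l in(58,50,42,-50): print(f,l,prof(f,l,np.arange(-220,-160,3)))
E
```

```text
t 29.35 tcp [0.544  0.2124 0.0898] yaw 161.52 tilt 0.19 [0.0009 0.0031] j [ 0.15  0.61 -0.85  1.84  0.55  0.95  1.88] F [ 0.5 -0.6 -0.2] w 0.0002
drawer-local mm 11.0 0.6 Fx -0.43
[ 0  3  6  9 12 15 18 21 24 27 30 33 36 39 42 45 48 51 54 57 60 63 66 69
 72 75 78 81 84 87]
s6 58 [134 135 135 135 135 135 134 132 123 108  90  82  80  74  74  75  76  72
  67  65  67  70  74  77  78  77  78  77  76  77]
s6 50 [135 135 135 135 135 134 132 128 117 100  83  72  68  68  73  78  79  74
  67  64  66  72  78  80  81  81  80  82  82  82]
s6 42 [135 136 136 135 135 133 132 127 113  94  79  71  65  63  69  77  79  73
  65  63  65  70  77  80  81  82  81  82  81  81]
s6 -50 [ 37  35  33  29  29  25  22  19  16  15  13  11  15  32  55  76  83  79
  74  77  93 115 127 131 133 133 133 133 133 132]
t6 58 [187 188 189 186 187 179 161 115  97  95  99 100  87  59  64 101 106 108
  76  52  52  51  64  99 110 107 106 106 106 108]
t6 50 [189 188 192 190 170  93  28  18  26  38  41  43  26  15  30  82 110 106
  91  70  60  67  67  95 105 108 105 104 106 108]
t6 42 [187 192 195 157  70  14  17  23  32  51  50  
[... 297 characters left out ...]
7 126 126 127 127 127 126 122 115 108 104  97  83  70  64  62  62
  64  67]
s4 50 [126 126 126 127 126 126 125 124 117 105  93  89  86  76  68  63  62  62
  60  61]
s4 42 [127 127 127 127 127 127 127 124 116 103  91  88  86  78  69  62  60  59
  56  56]
s4 -50 [121 122 122 122 123 123 124 128 131 134 135 132 118 100  98 109 121 128
 133 135]
t4 58 [165 166 169 170 167 161 167 168 168 152 153 144 120 109  87  89  92  87
  84  87]
t4 50 [165 166 167 169 171 175 168 163 154 137 109 108 117 106  88  88  88  88
  89  89]
t4 42 [168 170 167 169 147  87  73  78  72  63  75 110 114 111 102 100 103 101
 101  92]
t4 -50 [179 179 180 180 171 165 164 166 168 155 173 189 183 169 181 181 177 186
 181 181]
```

The panel's inner face is about 11 mm from the casing: the drawer is at the start of the catch, not home. The 2.5 mm rows were too weak to pass it, so I'll push with slightly larger steps.

Emit:
{"name": "send_rows", "arguments": {"motion": [{"dp":[0.0016,0.0048,0],"rot":[-0.003,0.001,0],"grip":0},{"dp":[0.0016,0.0048,0],"rot":[0,0,0],"grip":0},{"dp":[0.0016,0.0048,0],"rot":[0,0,0],"grip":0},{"dp":[0.0014,0.004,0],"rot":[0.003,-0.001,0],"grip":0},{"dp":[0.0014,0.004,0],"rot":[0.006,-0.002,0],"grip":0}]}}

```text
clock: 30.08
tcp_pos: [0.5505, 0.2322, 0.0893]
orientation: [-0.505, -3.099, 0.003]
contact_force: [-6.6, -12.4, 8.6]
grip_width: -0.0002
```

```bash
python3 st.py
```

```text
t 30.075 tcp [0.5505 0.2322 0.0893] yaw 161.5 tilt 0.17 [-0.0023 -0.0018] j [ 0.11  0.63 -0.84  1.8   0.56  0.97  1.85] F [ -6.6 -12.4   8.6] w -0.0002
drawer-local mm 31.8 0.8 Fx -13.8
```

The force is now 14 N with an upward part of 9 N: more than the catch alone. I'll use the moment to find where the contact is.

Run:
```python
from h import *
o=get_obs();F=o['contact_force'];M=o['moment'];print(F,M)
w=np.radians(71.5);ex=np.array([np.cos(w),np.sin(w),0]);ey=np.array([-ex[1],ex[0],0])
print('F local',F@ex,F@ey,F[2],'M local',M@ex,M@ey,M[2])
# line in ex-z plane: M_ey = z*Fx - x*Fz
for z in(-.02,0,.01,.02,.03,.04,.05,.07,.1): print(z,'x=',((z*(F@ex)-M@ey)/F[2]).round(4))
from h import *
grab('side','s7');grab('top','t7')
xs=np.arange(30,90,3);c=np.array([.5411,.2018])
for f in('t6','t7'):
  d=ld(f);g=cv2.cvtColor(d['img'],cv2.COLOR_RGB2GRAY)
  for l in(56,50,42):
    u=proj(d,[[*(c+ex[:2]*k/1000+ey[:2]*l/1000),.128] for k in xs]).astype(np.float32);print(f,l,cv2.remap(g,u[:,0],u[:,1],cv2.INTER_LINEAR).ravel())
```

```text
[ -6.57508389 -12.35007058   8.56924845] [-2.51592911  1.23004286  0.00699768]
F local -13.798168805952848 2.3165726917017566 8.569248446206169 M local 0.36816271619772767 2.776213415275115 0.006997677512094366
-0.02 x= -0.2918
0 x= -0.324
0.01 x= -0.3401
0.02 x= -0.3562
0.03 x= -0.3723
0.04 x= -0.3884
0.05 x= -0.4045
0.07 x= -0.4367
0.1 x= -0.485
t6 56 [ 96  97  82  54  66 101 108 108  81  64  68  67  83 102 107 105 105 106
 106 107]
t6 50 [ 41  43  26  15  30  82 110 106  91  70  60  67  67  95 105 108 105 104
 106 108]
t6 42 [ 50  42  23  11  37  95 110 105  93  79  69  73  77 100 108 104 104 107
 106 105]
t7 56 [ 97  96 100  97 111 174 195 159  86  65  69  64  75 102 108 104 108 108
 106 107]
t7 50 [ 99 100  74  27  14  14  32  41  42  35  26  17  46  99 108 105 108 106
 108 110]
t7 42 [ 97  86  28   9  19  19  29  37  41  35  21  17  56 102 111 108 107 106
 105 104]
```

```bash
python3 - <<'E'
from h import *
w=np.radians(71.5);ex=np.array([np.cos(w),np.sin(w)]);ey=np.array([-ex[1],ex[0]]);c=np.array([.5411,.2018])
xs=np.arange(30,90,2.);print(xs.astype(int))
for l in(58,50,42,34):
  for f in('s6','s7'):
    d=ld(f);g=cv2.cvtColor(d['img'],cv2.COLOR_RGB2GRAY)
    u=proj(d,[[*(c+ex*k/1000+ey*l/1000),.128] for k in xs]).astype(np.float32);print(f,l,cv2.remap(g,u[:,0],u[:,1],cv2.INTER_LINEAR).ravel())
# gripper/arm vs deck: print world->local of wrist joints? deck top height clearance
d=ld('s7');print('px of TCP',proj(d,[get_obs()['tcp_pos']]),'deck edge pts',proj(d,[[*(c+.063*ex+.001*q*ey),.134] for q in(-60,0,60,130)]))
E
python3 st.py
```

```text
[30 32 34 36 38 40 42 44 46 48 50 52 54 56 58 60 62 64 66 68 70 72 74 76
 78 80 82 84 86 88]
s6 58 [90 83 82 80 76 75 74 75 76 76 74 70 67 65 66 67 69 72 74 77 77 78 77 78
 78 77 76 76 76 77]
s7 58 [ 95  86  84  81  82  88  97 104 108 101  92  83  73  67  66  67  69  71
  73  76  77  77  78  79  78  77  76  76  77  77]
s6 50 [83 75 70 68 68 70 73 77 79 79 76 71 67 64 64 66 69 74 78 80 81 81 81 81
 80 81 82 82 82 81]
s7 50 [85 77 73 72 76 85 96 98 98 91 83 75 68 65 64 66 70 75 78 80 81 82 81 81
 81 81 82 82 81 81]
s6 42 [79 73 68 65 63 64 69 74 78 79 75 70 65 63 63 65 68 73 77 80 81 81 82 81
 81 82 82 81 81 81]
s7 42 [86 75 71 69 69 71 74 78 80 80 77 73 68 65 63 65 68 73 77 80 81 82 82 82
 82 81 82 82 81 81]
s6 34 [80 73 68 63 60 62 68 75 78 78 76 72 67 65 64 66 70 75 78 80 81 81 81 82
 82 82 82 82 82 81]
s7 34 [80 71 65 63 63 66 71 76 79 80 77 72 69 66 64 67 70 75 78 80 81 82 82 81
 81 82 82 81 81 81]
px of TCP [[222.28430625 238.38426615]] deck edge pts [[203.41232379 220.52896173]
 [210.82948616 237.12975943]
 [218.52111696 254.29373419]
 [227.85181876 275.04596119]]
t 30.175 tcp [0.5506 0.2322 0.0893] yaw 161.49 tilt 0.14 [-0.002  -0.0014] j [ 0.11  0.63 -0.84  1.8   0.56  0.97  1.85] F [ -4.9 -10.4   7.5] w -0.0001
drawer-local mm 31.9 0.6 Fx -11.42
```

The panel did not move under 14 N, and the gap to the casing (~11 mm) remains. The gripper's body overhangs forward by about 38 mm, which would meet the casing just about here. I'll back off, raise slightly and tilt the tool so the tips lead and the body stays out.

Emit:
{"name": "send_rows", "arguments": {"motion": [{"dp":[-0.003,-0.009,0],"rot":[0,0,0],"grip":0},{"dp":[-0.005,-0.015,0.004],"rot":[0,0,0],"grip":0},{"dp":[0,0,0.008],"rot":[0.1,-0.033,0],"grip":0},{"dp":[0,0,0.004],"rot":[0.1,-0.033,0],"grip":0},{"dp":[0,0,0],"rot":[0.08,-0.027,0],"grip":0},{"dp":[0,0,0],"rot":[0,0,0],"grip":0}]}}

```text
clock: 30.92
tcp_pos: [0.5422, 0.206, 0.1067]
orientation: [0.491, 3.018, 0.459]
contact_force: [0.5, 0.1, -0.0]
grip_width: 0.0
```

```bash
python3 st.py; python3 -c "
from h import *;print(get_obs()['moment'])"
```

```text
t 30.925 tcp [0.5422 0.206  0.1067] yaw 161.5 tilt 17.32 [0.096  0.2819] j [ 0.46  0.57 -1.01  1.98  0.43  0.65  2.08] F [ 0.5  0.1 -0. ] w 0.0
drawer-local mm 4.3 0.2 Fx 0.26
[-0.25809907  0.13097945  0.03269782]
```

Emit:
{"name": "send_rows", "arguments": {"motion": [{"dp":[0.0016,0.0048,-0.002],"rot":[0,0,0],"grip":0},{"dp":[0.0016,0.0048,0],"rot":[0,0,0],"grip":0},{"dp":[0.0016,0.0048,0],"rot":[0,0,0],"grip":0},{"dp":[0.0016,0.0048,0],"rot":[0,0,0],"grip":0},{"dp":[0.001,0.0028,0],"rot":[0,0,0],"grip":0}]}}

```text
clock: 31.55
tcp_pos: [0.5505, 0.2333, 0.1062]
orientation: [0.483, 3.018, 0.459]
contact_force: [1.1, 0.5, -0.5]
grip_width: -0.0001
```

Emit:
{"name": "send_rows", "arguments": {"motion": [{"dp":[0.001,0.003,0],"rot":[0,0,0],"grip":0},{"dp":[0.001,0.003,0],"rot":[0,0,0],"grip":0}]}}

```text
clock: 31.8
tcp_pos: [0.5525, 0.24, 0.1062]
orientation: [0.483, 3.018, 0.458]
contact_force: [0.2, 0.5, -0.7]
grip_width: 0.0003
```

Emit:
{"name": "send_rows", "arguments": {"motion": [{"dp":[0.001,0.003,0],"rot":[0,0,0],"grip":0},{"dp":[0.001,0.003,0],"rot":[0,0,0],"grip":0}]}}

```text
clock: 32.05
tcp_pos: [0.5547, 0.2461, 0.1061]
orientation: [0.483, 3.018, 0.458]
contact_force: [-0.3, 0.4, 0.5]
grip_width: -0.0002
```

```bash
python3 st.py; python3 -c "
from h import *;print(get_obs()['moment'])"
```

```text
t 32.05 tcp [0.5547 0.2461 0.1061] yaw 161.77 tilt 17.3 [0.0962 0.2813] j [ 0.35  0.59 -0.97  1.93  0.45  0.66  2.02] F [-0.3  0.4  0.5] w -0.0002
drawer-local mm 46.300000000000004 1.2 Fx 0.32
[-0.3143951   0.13279181 -0.0122556 ]
```

Interesting: the tip passes to +46 mm with no force, so the earlier contact wasn't the fingers against the panel at that place. Checking images again.

Run:
```python
from h import *
grab('side','s8');grab('top','t8')
w=np.radians(71.5);ex=np.array([np.cos(w),np.sin(w)]);ey=np.array([-ex[1],ex[0]]);c=np.array([.5411,.2018])
xs=np.arange(20,90,3.);print(xs.astype(int))
for z in(.128,.1):
 for l in(62,58,50,42,34):
  for f in('s6','s7','s8'):
    d=ld(f);g=cv2.cvtColor(d['img'],cv2.COLOR_RGB2GRAY)
    u=proj(d,[[*(c+ex*k/1000+ey*l/1000),z] for k in xs]).astype(np.float32);print(z,f,l,cv2.remap(g,u[:,0],u[:,1],cv2.INTER_LINEAR).ravel())
a=ld('s6')['img'].astype(int);b=ld('s8')['img'].astype(int)
print(np.abs(a-b).sum(2)[225:275:3,205:250:3])
```

```text
[20 23 26 29 32 35 38 41 44 47 50 53 56 59 62 65 68 71 74 77 80 83 86 89]
0.128 s6 62 [135 131 123 113 108 106 100  88  77  72  68  64  63  63  66  69  73  75
  76  77  76  75  75  76]
0.128 s7 62 [135 132 125 117 111 107 103  97  92  88  80  69  65  65  67  71  74  75
  76  77  75  75  76  76]
0.128 s8 62 [135 132 125 116 110 106 100  89  78  72  69  64  63  64  67  71  74  75
  77  77  76  76  75  76]
0.128 s6 58 [133 128 115  95  83  81  76  75  75  76  74  69  65  66  69  73  77  77
  77  78  77  76  76  77]
0.128 s7 58 [133 128 116 100  86  82  82  93 104 104  92  78  67  66  69  72  76  78
  78  79  77  76  77  76]
0.128 s8 58 [133 129 118 100  86  82  76  75  76  77  75  69  65  65  68  73  76  77
  78  78  77  76  77  77]
0.128 s6 50 [130 122 107  87  75  69  68  72  77  79  76  69  64  65  69  76  80  81
  81  80  81  82  82  81]
0.128 s7 50 [132 124 109  90  77  72  76  90  98  94  83  72  65  65  70  77  80  82
  81  81  81  82  81  81]
0.128 s8 50 [132 125 110  91  77  71  68  71  76  79  76  71  66  66  70  76  80  81
  81  82  81  81  81  82]
0.128 s6 42 [130 119 100  8
[... 2645 characters left out ...]
2   1]
 [  1   3   3   2   7   2  20  11  10   2   2   3   0   0   4]
 [  1   2   1   0   1   0  18   3  21   2   2   3   1   0   1]
 [  1   6   0   2   2   9   5   1  13   0   1   0   2   1   2]
 [  0   2   2   3   1   7   3   1   3   2   1   1   1   2   0]
 [  3   2   1   1   4   3   0   5   4   3   2   0   1   0   1]
 [  4   0   1   1   3   1   2   7   5   3   3   1   0   1   0]
 [  3   3   2   2   4   2   1   4  12   2   2   2   3   0   5]
 [  3   0   5   2   3   2   2   9  15   3   1   1   1   2   3]
 [  4   3   3   1   1   4   2   3   2   2   0   3   5   1   4]
 [  3   6   3  23  20   4   2   3   1   3   0   1   2   8   5]
 [133 137 136 150 153 136 129  74  91 103  50   3   2   2   1]]
```

Run:
```python
from h import *
w=np.radians(71.5);ex=np.array([np.cos(w),np.sin(w)]);ey=np.array([-ex[1],ex[0]]);c=np.array([.5411,.2018])
xs=np.arange(14,90,3.);print(xs.astype(int))
for l in(-60,-50,42,56):
  for f in('t4','t6','t7','t8'):
    d=ld(f);g=cv2.cvtColor(d['img'],cv2.COLOR_RGB2GRAY)
    u=proj(d,[[*(c+ex*k/1000+ey*l/1000),.128] for k in xs]).astype(np.float32);print(f,l,cv2.remap(g,u[:,0],u[:,1],cv2.INTER_LINEAR).ravel())
for l in(34,50):
  for f in('s4','s6'):
    d=ld(f);g=cv2.cvtColor(d['img'],cv2.COLOR_RGB2GRAY)
    u=proj(d,[[*(c+ex*k/1000+ey*l/1000),.128] for k in xs]).astype(np.float32);print(f,l,cv2.remap(g,u[:,0],u[:,1],cv2.INTER_LINEAR).ravel())
# ascii crop of s8 around panel
g=cv2.cvtColor(ld('s8')['img'],cv2.COLOR_RGB2GRAY);print('s8');print('\n'.join(' '.join('%3d'%v for v in r) for r in g[216:276:3,196:250:2]))
g=cv2.cvtColor(ld('s4')['img'],cv2.COLOR_RGB2GRAY);print('s4');print('\n'.join(' '.join('%3d'%v for v in r) for r in g[216:276:3,196:250:2]))
d=ld('s8');print(proj(d,[[*(c+ex*k/1000+ey*l/1000),z] for k,l,z in[(44,64,.128),(44,-64,.128),(56,64,.128),(44,64,.014),(46,0,.106)]]).round(0))
```

```text
[14 17 20 23 26 29 32 35 38 41 44 47 50 53 56 59 62 65 68 71 74 77 80 83
 86 89]
t4 -60 [ 85  76  71  75  79  74  73  63  38  49  76  85  82  72  60  51  49  98
 154 167 163 164 163 161 166 163]
t6 -60 [95 98 96 95 97 94 93 97 96 93 95 93 92 93 93 92 96 94 91 94 93 89 93 94
 92 92]
t7 -60 [ 99 100  98  99  98  99  97  99  99 101 100  98  96  96  95  99  96  97
  96  96  96  95  96  95  95  95]
t8 -60 [91 98 91 93 88 90 93 95 97 93 96 97 99 96 91 93 93 95 97 94 93 92 89 80
 74 67]
t4 -50 [ 81  77  73  75  73  74  72  65  41  52  63  53  51  43  49  46  51  94
 150 164 164 164 163 162 162 162]
t6 -50 [94 94 94 91 93 93 92 93 93 94 92 92 95 90 91 90 91 91 90 89 89 87 87 86
 89 89]
t7 -50 [98 96 94 95 95 96 91 95 96 97 97 97 96 95 94 96 95 93 93 95 95 91 94 91
 93 94]
t8 -50 [106 103  99 100  97  96  94  93  95  95  95  94  95  95  96  93  94  95
  95  93  94  88  77  65  60  51]
t4 42 [138 106  75  71  90 136 151 151  93  32  34  39  55  75  74  77  77  89
 143 164 163 164 164 165 164 165]
t6 42 [ 25  15  21  28  45  53  44  29  13  15  81 110 106  99  83  71  73  73
  92 107 106 104 10
[... 4836 characters left out ...]
24 124 123 122 116 109 112 119 122 116 108  77  69  66  60  56  55  57  63  64  66  65  67  67
123 124 122 118 111 110 115 121 123 124 124 124 119 108  89  56  56  60  69  73  77  71  67  66  66  67  67
114 111 112 118 122 124 123 123 125 124 124 125 123 105  68  63  70  75  76  76  76  69  68  71  62  57  59
120 123 123 125 124 124 125 124 124 124 125 125 125 121  90  67  72  77  77  77  76  73  77  66  56  57  57
123 124 124 124 124 124 124 125 125 125 124 125 125 124 114  77  67  76  77  77  77  79  81  71  56  54  52
122 124 124 124 124 124 124 124 124 125 124 125 125 124 122  97  66  75  78  77  78  81  83  83  80  71  73
[[225. 253.]
 [209. 218.]
 [221. 255.]
 [229. 265.]
 [217. 238.]]
```

The images put the panel near +44 to +55, but the free tip at +46 disagrees. A gentle forward probe settles it.

Emit:
{"name": "send_rows", "arguments": {"motion": [{"dp":[0.001,0.0028,0],"rot":[0,0,0],"grip":0},{"dp":[0,0,0],"rot":[0,0,0],"grip":0}]}}

```text
clock: 32.4
tcp_pos: [0.5557, 0.2492, 0.1061]
orientation: [0.483, 3.018, 0.459]
contact_force: [-0.4, 0.4, 1.0]
grip_width: 0.0002
```

Emit:
{"name": "send_rows", "arguments": {"motion": [{"dp":[0.001,0.0028,0],"rot":[0,0,0],"grip":0},{"dp":[0,0,0],"rot":[0,0,0],"grip":0}]}}

```text
clock: 32.65
tcp_pos: [0.5568, 0.2521, 0.1061]
orientation: [0.483, 3.018, 0.459]
contact_force: [0.0, -1.5, -1.0]
grip_width: -0.0002
```

```bash
python3 st.py
python3 - <<'E'
from h import *
for f in('s6','s7','s8','s3'):
    g=cv2.cvtColor(ld(f)['img'],cv2.COLOR_RGB2GRAY);m=(g<45)
    print(f,[(y,np.where(m[y,205:262])[0][[0,-1]]+205) for y in range(222,252,2) if m[y,205:262].any()])
E
```

```text
t 32.65 tcp [0.5568 0.2521 0.1061] yaw 161.78 tilt 17.31 [0.0962 0.2816] j [ 0.34  0.6  -0.96  1.92  0.45  0.66  2.01] F [ 0.  -1.5 -1. ] w -0.0002
drawer-local mm 52.699999999999996 1.0 Fx -1.37
s6 [(222, array([213, 231])), (224, array([215, 231])), (226, array([219, 231])), (228, array([222, 230])), (230, array([224, 230])), (232, array([226, 228])), (234, array([227, 233])), (236, array([228, 234]))]
s7 [(222, array([205, 226])), (224, array([205, 224])), (226, array([206, 224])), (228, array([209, 224])), (230, array([214, 223])), (232, array([216, 223])), (234, array([218, 224])), (236, array([219, 225])), (238, array([220, 227])), (240, array([221, 224])), (242, array([222, 223]))]
s8 [(222, array([217, 233])), (224, array([216, 232])), (226, array([217, 231])), (228, array([217, 230])), (230, array([217, 230])), (232, array([217, 232])), (234, array([218, 234])), (236, array([222, 231]))]
s3 [(222, array([253, 258])), (224, array([254, 259])), (226, array([233, 260])), (228, array([234, 261])), (230, array([234, 261])), (232, array([234, 256])), (234, array([231, 252])), (236, array([230, 261])), (238, array([231, 257])), (240, array([249, 252])), (242, array([245, 249])), (244, array([242, 245]))]
```

Emit:
{"name": "send_rows", "arguments": {"motion": [{"dp":[0.001,0.0028,0],"rot":[0,0,0],"grip":0},{"dp":[0,0,0],"rot":[0,0,0],"grip":0}]}}

```text
clock: 32.9
tcp_pos: [0.5579, 0.2551, 0.1061]
orientation: [0.483, 3.018, 0.458]
contact_force: [-0.1, -0.4, -0.4]
grip_width: -0.0004
```

Emit:
{"name": "send_rows", "arguments": {"motion": [{"dp":[0.001,0.0028,0],"rot":[0,0,0],"grip":0},{"dp":[0,0,0],"rot":[0,0,0],"grip":0}]}}

```text
clock: 33.15
tcp_pos: [0.559, 0.2581, 0.1062]
orientation: [0.483, 3.018, 0.459]
contact_force: [-0.4, 0.4, -0.8]
grip_width: 0.0005
```

```bash
python3 st.py
python3 - <<'E'
from h import *
grab('side','s9');grab('top','t9')
w=np.radians(71.5);ex=np.array([np.cos(w),np.sin(w)]);ey=np.array([-ex[1],ex[0]]);c=np.array([.5411,.2018])
xs=np.arange(26,80,3.);print(xs.astype(int))
for l in(58,50,42,34):
  for f in('s8','s9','t8','t9'):
    d=ld(f);g=cv2.cvtColor(d['img'],cv2.COLOR_RGB2GRAY)
    u=proj(d,[[*(c+ex*k/1000+ey*l/1000),.128] for k in xs]).astype(np.float32);print(f,l,cv2.remap(g,u[:,0],u[:,1],cv2.INTER_LINEAR).ravel())
E
```

```text
t 33.15 tcp [0.559  0.2581 0.1062] yaw 161.78 tilt 17.31 [0.0963 0.2816] j [ 0.32  0.6  -0.96  1.91  0.46  0.66  2.  ] F [-0.4  0.4 -0.8] w 0.0005
drawer-local mm 59.1 0.9 Fx 0.26
[26 29 32 35 38 41 44 47 50 53 56 59 62 65 68 71 74 77]
s8 58 [118 100  86  82  76  75  76  77  75  69  65  65  68  73  76  77  78  78]
s9 58 [117  99  85  82  76  74  75  76  74  69  65  66  69  73  75  77  79  77]
t8 58 [ 89  90  72  49  52  52  75  98 102  89  55  45  48  52  85  98 101  98]
t9 58 [ 88  92  90  67  51  52  75 100 105  92  55  45  49  54  85 100 100 100]
s8 50 [110  91  77  71  68  71  76  79  76  71  66  66  70  76  80  81  81  82]
s9 50 [111  91  77  70  67  70  75  78  77  71  66  66  69  76  79  81  80  81]
t8 50 [19 27 36 30 25 13 20 53 93 91 70 55 60 62 77 96 97 97]
t9 50 [90 90 57 16 11 23 35 39 36 21 20 26 61 62 79 97 99 97]
s8 42 [110  90  75  69  68  71  76  79  76  70  65  64  69  75  80  81  82  81]
s9 42 [110  90  74  68  68  71  76  79  76  70  64  64  68  74  80  82  80  81]
t8 42 [ 10  28  35  35  26  11  11  37  89  92  74  69  69  66  85  99 100  95]
t9 42 [ 75  85  65  18  13  26  37  37  34  14  11  19  56  63  86  99 100  98]
s8 34 [106  88  74  71  68  71  75  77  76  69  64  65  70  76  80  81  81  82]
s9 34 [105  87  75  70  67  70  75  78  75  68  64  67  70  76  80  82  81  80]
t8 34 [ 30  37  35  36  37  34  33  35  87  89  47  28  29  44  84 101  98  97]
t9 34 [ 73  88  72  40  29  35  35  33  34  31  35  24  19  42  83  99 100  99]
```

Run:
```python
from h import *
for f in('s9','s6'):
    g=cv2.cvtColor(ld(f)['img'],cv2.COLOR_RGB2GRAY);print(f,'cols 200..240 step1');print('\n'.join(str(y)+':'+' '.join('%3d'%v for v in g[y,200:240]) for y in range(212,256,2)))
d=ld('s9');w=np.radians(71.5);ex=np.array([np.cos(w),np.sin(w)]);ey=np.array([-ex[1],ex[0]]);c=np.array([.5411,.2018])
for x,l,z in[(59,0,.106),(44,0,.128),(56,0,.128),(44,0,.1),(65,0,.134),(44,-64,.128),(65,-64,.134)]:print((x,l,z),proj(d,[[*(c+ex*x/1000+ey*l/1000),z]])[0].round(1))
```

```text
s9 cols 200..240 step1
212: 95  76  70  71  73  75  78  77  65  40  19  18  12  15  14  14  16  20  22  22  25  30  32  37  39  43  44  45  44  42  39  37  29  25  21  23  34  49  58  65
214:114  89  71  70  71  74  76  75  65  44  21  16  13  12  15  16  14  14  20  24  22  24  25  23  25  23  21  18  19  15  13  12  13  13  19  33  58  80  97 110
216:126 109  84  70  71  73  74  74  71  55  32  16  14  16  10  16  13  14  14  14  15  18  16  21  18  17  17  14  12  16  12  14  10  20  49  83 110 124 131 132
218:126 121 107  83  71  72  80  97 106  95  61  27  10  11  14  14  14  10  12  14  12  15  14  13  10  14   9  16  11  11  14  12  20  46  82 112 128 133 135 136
220:130 131 124 107  81  69  76  93 106 101  70  34  14  13  11  13  10  16  15  12  15  11  13  12  12   9  12  11   9  10  17  28  54  86 114 130 134 135 135 136
222:132 132 130 122 106  84  73  77  92 100  90  66  38  22  15  14  14  10  11  11  15  10  11   9   8  10  12  13  12  21  45  74 103 122 130 133 134 135 134 135
224:122 117 111 102  91  81  75  74  82  99 109  99  68  34  17  12  11   9  10  12  14  11  
[... 5666 characters left out ...]
136
250: 81  81  81  81  81  82  82  81  82  82  82  82  82  82  81  79  74  68  64  62  67  73  79  79  76  70  69  73  80  93 114 128 135 136 135 134 134 134 135 136
252: 82  81  82  82  81  81  82  80  81  81  82  82  81  82  81  81  79  75  68  65  63  67  74  78  75  75  86 103 117 125 129 133 134 135 134 135 134 135 135 135
254: 81  82  81  82  81  82  81  80  82  82  81  82  81  80  81  81  80  78  74  68  66  63  64  66  68  75  94 114 126 132 135 134 135 134 135 136 136 135 133 134
(59, 0, 0.106) [213.4 239.9]
(44, 0, 0.128) [216.9 235.3]
(56, 0, 0.128) [213.3 236.9]
(44, 0, 0.1) [218.1 238.6]
(65, 0, 0.134) [210.2 237.4]
(44, -64, 0.128) [209.  217.7]
(65, -64, 0.134) [202.3 219.7]
```

The tip appears to pass over or beside the panel at this height, so the effective tip height is uncertain. I'll retreat, go lower keeping the tilt (body away from the casing), and push there.

Emit:
{"name": "send_rows", "arguments": {"motion": [{"dp":[-0.005,-0.015,0],"rot":[0,0,0],"grip":0},{"dp":[-0.005,-0.015,0],"rot":[0,0,0],"grip":0},{"dp":[-0.005,-0.015,0],"rot":[0,0,0],"grip":0},{"dp":[-0.001,-0.003,0],"rot":[0,0,0],"grip":0},{"dp":[0,0,-0.014],"rot":[0,0,0],"grip":0},{"dp":[0,0,-0.014],"rot":[0,0,0],"grip":0},{"dp":[0,0,0],"rot":[0,0,0],"grip":0}]}}

```text
clock: 34.12
tcp_pos: [0.5423, 0.21, 0.0759]
orientation: [0.482, 3.019, 0.459]
contact_force: [0.6, -0.2, -0.2]
grip_width: -0.0
```

```bash
python3 st.py
python3 - <<'E'
from h import *
grab('top','t10');grab('side','s10')
w=np.radians(71.5);ex=np.array([np.cos(w),np.sin(w)]);ey=np.array([-ex[1],ex[0]]);c=np.array([.5411,.2018])
xs=np.arange(-10,80,3.);print(xs.astype(int))
for l in(58,42,20):
  for f in('s8','s10','t8','t10'):
    d=ld(f);g=cv2.cvtColor(d['img'],cv2.COLOR_RGB2GRAY)
    u=proj(d,[[*(c+ex*k/1000+ey*l/1000),.128] for k in xs]).astype(np.float32);print(f,l,cv2.remap(g,u[:,0],u[:,1],cv2.INTER_LINEAR).ravel())
E
```

```text
t 34.125 tcp [0.5423 0.21   0.0759] yaw 161.84 tilt 17.34 [0.0957 0.2822] j [ 0.41  0.61 -0.95  2.    0.48  0.59  2.05] F [ 0.6 -0.2 -0.2] w -0.0
drawer-local mm 8.1 1.5 Fx 0.04
[-10  -7  -4  -1   2   5   8  11  14  17  20  23  26  29  32  35  38  41
  44  47  50  53  56  59  62  65  68  71  74  77]
s8 58 [136 135 135 135 134 135 135 135 134 135 133 129 118 100  86  82  76  75
  76  77  75  69  65  65  68  73  76  77  78  78]
s10 58 [136 135 134 135 135 135 135 136 135 135 133 129 114  91  73  69  64  66
  71  75  74  68  65  65  69  72  75  77  77  78]
t8 58 [175 175 175 178 176 176 172 171 167 159 124  90  89  90  72  49  52  52
  75  98 102  89  55  45  48  52  85  98 101  98]
t10 58 [165 169 149 165 174 174 172 136  84  77  61  48  48  52  49  51  51  50
  72  93  98  90  55  42  45  51  82  95  97  95]
s8 42 [136 136 135 136 136 136 136 136 135 134 131 124 110  90  75  69  68  71
  76  79  76  70  65  64  69  75  80  81  82  81]
s10 42 [135 135 136 135 136 136 136 136 135 134 131 123 104  76  49  38  43  58
  72  78  76  70  65  64  68  76  80  83  81  82]
t8 42 [172 174 177 173 177 180 165 114  77  90  47   4  10  28  35  35  26  11
  11  37  89  92  74  69  69  66  85  99 100  95]
t10 42 [ 22  10   4  45 154 181 164  92  46  49  42  40  45  49  51  51  50  49
  75  96  98  88  75  66  68  62  83  99  96  95]
s8 20 [110  76  48  38  39  40  37  37  38  48  67  83  87  82  74  70  68  71
  76  79  77  70  65  64  69  77  80  81  81  81]
s10 20 [ 51  75  97 110 117 123 130 133 135 134 130 120  97  68  46  41  46  59
  72  78  77  70  64  64  70  76  80  81  82  81]
t8 20 [180 176 162 159 160 166 139  98  70  44  14   6  14   5   6   7   9   9
   5   5  39  75  44  22  19  45  85 100  98  99]
t10 20 [ 13   9  14   9  70 155 139  70  43  42  37  35  45  51  52  51  46  46
  76  98 100  85  42  22  21  44  84  99  97  95]
```

The top view confirms a real ~11 mm gap (dark between 56 and 65), so the drawer is about 12 mm short. Pushing lower now.

Emit:
{"name": "send_rows", "arguments": {"motion": [{"dp":[0.0016,0.0048,0],"rot":[0,0,0],"grip":0},{"dp":[0.0016,0.0048,0],"rot":[0,0,0],"grip":0},{"dp":[0.0016,0.0048,0],"rot":[0,0,0],"grip":0},{"dp":[0.001,0.003,0],"rot":[0,0,0],"grip":0}]}}

```text
clock: 34.72
tcp_pos: [0.55, 0.23, 0.0783]
orientation: [0.48, 3.015, 0.462]
contact_force: [-0.4, -0.3, -0.0]
grip_width: 0.0001
```

Emit:
{"name": "send_rows", "arguments": {"motion": [{"dp":[0.001,0.003,0],"rot":[0,0,0],"grip":0}]}}

```text
clock: 34.85
tcp_pos: [0.5511, 0.2333, 0.0784]
orientation: [0.479, 3.015, 0.462]
contact_force: [-0.1, -0.2, 0.1]
grip_width: 0.0002
```

Emit:
{"name": "send_rows", "arguments": {"motion": [{"dp":[0.001,0.003,0],"rot":[0,0,0],"grip":0}]}}

```text
clock: 34.98
tcp_pos: [0.5521, 0.2364, 0.0783]
orientation: [0.48, 3.015, 0.462]
contact_force: [1.0, 0.2, -0.2]
grip_width: -0.0002
```

Emit:
{"name": "send_rows", "arguments": {"motion": [{"dp":[0.001,0.003,0],"rot":[0,0,0],"grip":0}]}}

```text
clock: 35.1
tcp_pos: [0.5532, 0.2396, 0.0783]
orientation: [0.48, 3.015, 0.462]
contact_force: [-0.1, -0.8, 0.4]
grip_width: -0.0001
```

```bash
python3 st.py
```

```text
t 35.1 tcp [0.5532 0.2396 0.0783] yaw 161.87 tilt 17.49 [0.0991 0.2837] j [ 0.33  0.62 -0.93  1.96  0.49  0.6   2.  ] F [-0.1 -0.8  0.4] w -0.0001
drawer-local mm 39.699999999999996 0.5 Fx -0.82
```

Emit:
{"name": "send_rows", "arguments": {"motion": [{"dp":[0.001,0.003,0],"rot":[0,0,0],"grip":0},{"dp":[0.001,0.003,0],"rot":[0,0,0],"grip":0}]}}

```text
clock: 35.35
tcp_pos: [0.5541, 0.2411, 0.0769]
orientation: [0.484, 3.019, 0.449]
contact_force: [-5.7, -12.2, 10.2]
grip_width: 0.0003
```

Emit:
{"name": "send_rows", "arguments": {"motion": [{"dp":[0.001,0.003,0],"rot":[0,0,0],"grip":0},{"dp":[0.001,0.003,0],"rot":[0,0,0],"grip":0}]}}

```text
clock: 35.6
tcp_pos: [0.5545, 0.2406, 0.0749]
orientation: [0.49, 3.024, 0.431]
contact_force: [-4.3, -10.0, 8.6]
grip_width: 0.0003
```

```bash
python3 st.py
python3 - <<'E'
from h import *
grab('top','t11');grab('side','s11')
w=np.radians(71.5);ex=np.array([np.cos(w),np.sin(w)]);ey=np.array([-ex[1],ex[0]]);c=np.array([.5411,.2018])
xs=np.arange(26,80,3.);print(xs.astype(int))
for l in(58,50):
  for f in('s10','s11','t10','t11'):
    d=ld(f);g=cv2.cvtColor(d['img'],cv2.COLOR_RGB2GRAY)
    u=proj(d,[[*(c+ex*k/1000+ey*l/1000),.128] for k in xs]).astype(np.float32);print(f,l,cv2.remap(g,u[:,0],u[:,1],cv2.INTER_LINEAR).ravel())
E
```

```text
t 35.6 tcp [0.5545 0.2406 0.0749] yaw 161.56 tilt 16.25 [0.091  0.2647] j [ 0.31  0.62 -0.91  1.95  0.5   0.62  1.98] F [ -4.3 -10.    8.6] w 0.0003
drawer-local mm 41.0 -0.4 Fx -10.84
[26 29 32 35 38 41 44 47 50 53 56 59 62 65 68 71 74 77]
s10 58 [114  91  73  69  64  66  71  75  74  68  65  65  69  72  75  77  77  78]
s11 58 [117  99  86  82  77  74  75  77  75  70  65  65  68  72  75  78  78  78]
t10 58 [48 52 49 51 51 50 72 93 98 90 55 42 45 51 82 95 97 95]
t11 58 [ 91  74  54  55  51  50  69  96 104  95  59  43  47  54  84 102 105 100]
s10 50 [104  74  50  42  45  58  71  78  77  70  65  66  70  76  80  80  81  81]
s11 50 [108  89  76  71  68  68  74  77  76  70  64  65  70  75  78  81  81  81]
t10 50 [48 47 50 51 50 50 73 97 98 88 70 58 58 60 77 94 95 97]
t11 50 [ 30  17  12  27  45  52  69  95 100 100  78  58  59  59  80 100 100 100]
```

```bash
python3 - <<'E'
from h import *
print('s1',proj(ld('s1'),[[.5221,.1271,.1382+k] for k in(0,.03)]),'seen 259.6,222')
print('s5',proj(ld('s5'),[[.4995,.0784,.0896+k] for k in(0,.03)]),'seen 277,218')
print('s4 tcp',proj(ld('s4'),[[.4488,-.0999,.2636+k] for k in(0,.03)]))
u=proj(ld('s5'),[[.4995,.0784,.0896]])[0].astype(int);g=cv2.cvtColor(ld('s5')['img'],cv2.COLOR_RGB2GRAY)
print(u);print('\n'.join(str(y)+':'+' '.join('%3d'%v for v in g[y,u[0]-16:u[0]+16]) for y in range(u[1]-22,u[1]+10,2)))
o=get_obs();print(o['contact_force'],o['moment'])
E
python3 st.py
```

```text
s1 [[252.46711143 216.37696879]
 [251.8838274  212.33574972]] seen 259.6,222
s5 [[269.54492384 217.37012029]
 [269.33137475 213.50123502]] seen 277,218
s4 tcp [[325.29126065 165.03404429]
 [326.29340394 159.61699375]]
[269 217]
195:133 130 108  68  29  18  21  26  30  35  39  42  43  43  41  43  42  43  41  39  33  26  21  18  15  14  13  39  77 115 136 143
197:113 119 107  78  40  19  11  16  18  15  16  20  18  21  18  19  21  16  15  12  16  12   9   9  12  12  24  58  99 129 142 144
199: 93 102 103  91  63  34  16  13  11  14  16  12  15  15  15  17  12  13  14  12  12  14  14  11  10  23  53  91 123 140 145 146
201: 83  85  89  98  98  83  55  30  14  12  11  11  13   9  10  12  14  10  12  11  10  10   9  13  33  66 101 126 139 143 143 142
203: 83  81  75  82  96 103  95  71  46  27  19  17  13  14  10  11  12  11  11  13  11  10  15  40  77 111 132 137 136 136 135 133
205: 75  72  70  68  76  87  93  92  84  75  68  55  33  15  15  12  12  11  13  12  11  12  19  52  91 121 134 135 135 133 133 133
207: 95 103 102  93  77  76  86  95  97  99 101  90  63  32  13   6   8  11  15 
[... 811 characters left out ...]
 105 115 125 130 135 136 138 136
221: 55  43  37  41  45  48  55  61  61  59  60  67  75  87  94  95  91  87  95 112 124 130 131 135 136 137 139 137 138 139 138 138
223: 64  55  40  38  42  46  48  55  61  61  59  61  67  76  87  93  96  93  88  96 114 129 135 137 137 137 138 140 139 139 138 138
225: 63  56  46  37  41  48  59  66  69  68  62  60  62  68  75  86  94  96  94  92  99 113 127 133 135 136 137 137 138 137 137 137
[-4.67222639 -9.70370152  7.50294294] [-1.81235628  0.94995937  0.04474657]
t 35.7 tcp [0.5545 0.2406 0.0749] yaw 161.57 tilt 16.25 [0.0911 0.2647] j [ 0.31  0.62 -0.91  1.95  0.5   0.62  1.98] F [-4.7 -9.7  7.5] w 0.0001
drawer-local mm 41.099999999999994 -0.4 Fx -10.68
```

Contact geometry from three tries (blocked at 31/z 0.089 upright, 41/z 0.077 tilted, free at 59/z 0.106) fits the shut fingers really ending ~25–30 mm behind the nominal TCP, so I was pushing on the panel's very top edge with a downward drag. I'll push lower, at mid-panel, with more tilt.

Emit:
{"name": "send_rows", "arguments": {"motion": [{"dp":[-0.004,-0.012,0.002],"rot":[0,0,0],"grip":0},{"dp":[-0.004,-0.012,0],"rot":[0.08,-0.027,0],"grip":0},{"dp":[0,0,-0.004],"rot":[0.08,-0.027,0],"grip":0},{"dp":[0,0,-0.004],"rot":[0.05,-0.017,0],"grip":0},{"dp":[0,0,-0.003],"rot":[0,0,0],"grip":0},{"dp":[0,0,0],"rot":[0,0,0],"grip":0}]}}

```text
clock: 36.45
tcp_pos: [0.5472, 0.2148, 0.067]
orientation: [0.475, 2.917, 0.763]
contact_force: [0.3, -0.3, 0.6]
grip_width: 0.0004
```

```bash
python3 st.py
```

```text
t 36.45 tcp [0.5472 0.2148 0.067 ] yaw 161.4 tilt 29.38 [0.1624 0.4629] j [ 0.58  0.7  -1.04  2.08  0.46  0.38  2.17] F [ 0.3 -0.3  0.6] w 0.0004
drawer-local mm 14.200000000000001 -1.7 Fx -0.23
```

Emit:
{"name": "send_rows", "arguments": {"motion": [{"dp":[0.001,0.0055,0],"rot":[0,0,0],"grip":0},{"dp":[0.0016,0.0048,0],"rot":[0,0,0],"grip":0},{"dp":[0.0013,0.0038,0],"rot":[0,0,0],"grip":0}]}}

```text
clock: 36.83
tcp_pos: [0.5521, 0.2318, 0.0686]
orientation: [0.47, 2.916, 0.762]
contact_force: [0.1, 0.1, -1.2]
grip_width: -0.0002
```

Emit:
{"name": "send_rows", "arguments": {"motion": [{"dp":[0.0013,0.0038,0],"rot":[0,0,0],"grip":0},{"dp":[0.0013,0.0038,0],"rot":[0,0,0],"grip":0}]}}

```text
clock: 37.08
tcp_pos: [0.5548, 0.2407, 0.0689]
orientation: [0.468, 2.916, 0.762]
contact_force: [-0.3, -0.5, -0.2]
grip_width: 0.0002
```

Emit:
{"name": "send_rows", "arguments": {"motion": [{"dp":[0.0013,0.0038,0],"rot":[0,0,0],"grip":0},{"dp":[0.0013,0.0038,0],"rot":[0,0,0],"grip":0}]}}

```text
clock: 37.33
tcp_pos: [0.5572, 0.2474, 0.0683]
orientation: [0.469, 2.918, 0.759]
contact_force: [-5.6, -13.1, 10.2]
grip_width: -0.0001
```

```bash
python3 st.py
```

```text
t 37.325 tcp [0.5572 0.2474 0.0683] yaw 161.59 tilt 29.24 [0.1624 0.4607] j [ 0.48  0.69 -1.    2.04  0.46  0.38  2.12] F [ -5.6 -13.1  10.2] w -0.0001
drawer-local mm 48.300000000000004 -0.8 Fx -14.19
```

Run:
```python
from h import *
d=ld('s4');o=[.4488,-.0999,.2636];n=np.array([.0151,-.0096,-1])
for k in(-.02,0,.019,.04,.073,.1): print(k,proj(d,[np.array(o)-k*n])[0].round(1))
g=d['img'].astype(int).sum(2)//3;a=d['img']
print('cols 306..350 step 2');print('\n'.join(str(y)+':'+' '.join('%3d'%v for v in g[y,300:356:2]) for y in range(126,186,2)))
```

```text
-0.02 [324.6 168.4]
0 [325.3 165. ]
0.019 [326.  161.7]
0.04 [326.7 158. ]
0.073 [327.9 151.8]
0.1 [329.  146.6]
cols 306..350 step 2
126: 79  82  82  82  82  82  82  82  79  45  16  24  42  49  46  43  40  39  40  38  38  38  40  46  45  70  91 110
128: 81  81  81  83  83  82  82  82  76  35  12  15  23  35  44  48  48  46  44  43  42  43  36  31  70 110 125 132
130: 80  80  81  82  82  81  82  83  74  29  12  15  16  19  24  33  37  39  39  37  31  28  17  30 101 130 133 132
132: 81  80  81  83  83  82  82  81  70  26  10   9  14  23  18  19  17  19  18  19  15  11  13  44 103 121 127 130
134: 81  82  82  82  82  82  82  83  72  26   8   7   9  12  21  22  25  21  19  18  12  11  11  63 114 120 122 118
136: 80  82  81  81  83  82  82  82  76  37  12   5  10  14  13  17  17  15  13  16   8   5  20  86 122 124 122 101
138: 81  81  81  82  82  82  82  83  80  53  15  10  12  13  13  12   9   7   5   6   5   9  34 102 124 124 122  89
140: 83  81  82  82  82  81  83  86  91  88  48  12  10   8   9  11   6  11   8  10   9  20  74 118 124 122 112  73
142: 81  81  82  82  81  82  83  90 11
[... 1813 characters left out ...]
 118
174: 88  87  95 122 121  95  88  91  82  50  45  76 111 130 136 137 136 134 136 136 135 135 134 127 125 123 117 116
176: 98  96 108 124 125 121 122 112  93  84  93 122 134 136 136 137 136 135 134 134 134 135 132 127 124 120 117 118
178:124 122 122 127 133 135 135 133 126 122 131 136 135 136 136 136 136 135 135 133 134 135 130 125 120 119 117 118
180:124 124 126 132 137 136 136 136 136 136 135 136 136 136 137 136 135 134 136 135 135 135 130 124 115 117 118 118
182:123 128 133 135 136 136 137 136 137 136 137 137 136 137 136 135 135 135 136 135 135 134 129 105  96 112 119 118
184:127 132 135 137 137 137 137 137 136 136 136 137 138 137 136 135 134 135 135 134 134 130 111  83  85 105 117 118
```

```bash
python3 - <<'E'
from h import *
d=ld('s4');p=np.array([.4488,-.0999,.2636]);R=cv2.Rodrigues(np.array([1.949,2.441,.003]))[0]
for h in(-.026,0,.026): print(h,proj(d,[p+R@[sx*.0145,sy*.011,-h] for sx in(-1,1) for sy in(-1,1)]).round(0).tolist())
g=d['img'][:,:,:].astype(int)
print('rgb at',[(y,g[y,320].tolist()) for y in range(156,180,2)])
o=get_obs();print(o['contact_force'],o['moment'],o['grip_width'])
E
python3 st.py
```

```text
-0.026 [[330.0, 168.0], [324.0, 164.0], [325.0, 175.0], [319.0, 171.0]]
0 [[331.0, 163.0], [325.0, 160.0], [326.0, 171.0], [319.0, 167.0]]
0.026 [[332.0, 159.0], [325.0, 155.0], [327.0, 166.0], [320.0, 162.0]]
rgb at [(156, [41, 42, 44]), (158, [35, 36, 37]), (160, [27, 29, 30]), (162, [46, 48, 48]), (164, [33, 36, 36]), (166, [33, 35, 35]), (168, [42, 44, 43]), (170, [48, 50, 50]), (172, [59, 61, 61]), (174, [45, 46, 46]), (176, [95, 95, 89]), (178, [134, 135, 126])]
[ -5.63328729 -13.08036381  10.19398053] [-1.90895325  0.9083431   0.12791898] -5.719246988317191e-05
t 37.325 tcp [0.5572 0.2474 0.0683] yaw 161.59 tilt 29.24 [0.1624 0.4607] j [ 0.48  0.69 -1.    2.04  0.46  0.38  2.12] F [ -5.6 -13.1  10.2] w -0.0001
drawer-local mm 48.300000000000004 -0.8 Fx -14.19
```

Still 14 N here without motion. One firmer row (well under 40 N) will tell a hard stop from the catch.

Emit:
{"name": "send_rows", "arguments": {"motion": [{"dp":[0.0021,0.0063,0],"rot":[0.004,-0.0013,0],"grip":0}]}}

```text
clock: 37.45
tcp_pos: [0.5586, 0.2508, 0.0669]
orientation: [0.473, 2.919, 0.757]
contact_force: [-4.4, -11.9, 9.3]
grip_width: 0.0005
```

```bash
python3 st.py
python3 - <<'E'
from h import *
o=get_obs();print(o['contact_force'],o['moment'],o['tau'].round(1))
grab('top','t12');grab('side','s12')
w=np.radians(71.5);ex=np.array([np.cos(w),np.sin(w)]);ey=np.array([-ex[1],ex[0]]);c=np.array([.5411,.2018])
xs=np.arange(26,80,3.);print(xs.astype(int))
for l in(60,54,48):
  for f in('s10','s11','s12','t10','t11','t12'):
    d=ld(f);g=cv2.cvtColor(d['img'],cv2.COLOR_RGB2GRAY)
    u=proj(d,[[*(c+ex*k/1000+ey*l/1000),.128] for k in xs]).astype(np.float32);print(f,l,cv2.remap(g,u[:,0],u[:,1],cv2.INTER_LINEAR).ravel())
E
```

```text
t 37.45 tcp [0.5586 0.2508 0.0669] yaw 161.48 tilt 29.17 [0.1618 0.4597] j [ 0.47  0.69 -0.99  2.04  0.46  0.37  2.11] F [ -4.4 -11.9   9.3] w 0.0005
drawer-local mm 52.0 -1.1 Fx -12.69
[ -4.38496122 -11.9136957    9.34628035] [-1.65388253  0.78295263  0.06914452] [ -5.  -44.6 -18.6 -19.2  -0.7  -3.8   0.1]
[26 29 32 35 38 41 44 47 50 53 56 59 62 65 68 71 74 77]
s10 60 [118 101  92  86  79  75  71  73  71  66  64  64  68  71  74  76  76  77]
s11 60 [120 106  98  92  88  82  77  75  73  68  63  64  67  71  73  75  76  76]
s12 60 [121 109  91  72  61  56  54  59  67  71  72  72  84 103 114 118 121 121]
t10 60 [48 50 49 48 51 48 70 89 95 83 55 44 42 50 82 96 96 95]
t11 60 [ 87  65  53  52  53  52  67  91 100  87  59  46  43  51  81 101 102  99]
t12 60 [ 47  48  48  49  48  47  47  57  87  92  85  63  44  50 136 175 172 169]
s10 54 [106  78  53  47  48  58  72  79  77  70  66  66  70  76  81  81  81  81]
s11 54 [111  92  78  72  69  68  73  77  77  69  65  66  70  75  79  80  80  80]
s12 54 [130 119  97  69  47  40  43  56  71  77  76  74  86 105 121 128 130 131]
t10 54 [48 49 51 50 49 49 76 97 96 87 72 71 71 58 82 96 97 97]
t11 54 [ 41  28  26  40  47  52  75 101 102  92  75  68  77  60  86 100  99  98]
t12 54 [ 55  50  49  49  48  48  48  56  86  97  91  74  69  59  81 116 161 172]
s10 48 [103  74  50  41  45  58  72  78  76  71  66  66  70  76  80  81  81  82]
s11 48 [108  90  76  70  68  68  74  78  76  69  64  65  69  75  80  81  81  81]
s12 48 [128 117  96  68  46  39  44  59  73  78  75  70  74  87 105 120 129 132]
t10 48 [50 48 49 51 50 47 74 98 97 89 61 31 51 60 78 97 95 95]
t11 48 [ 33  18  15  25  44  50  74  99  99  94  72  35  45  57  83  98 100 101]
t12 48 [ 49  47  47  48  49  47  48  59  87  96  93  73  38  43  75  91 124 165]
```

It moves: the panel advanced 4 mm (49–58 now). It is the catch, needing about 14 N pushed at this angle. Continuing.

Emit:
{"name": "send_rows", "arguments": {"motion": [{"dp":[0.0021,0.0063,0],"rot":[0.004,-0.0013,0],"grip":0}]}}

```text
clock: 37.67
tcp_pos: [0.5608, 0.2569, 0.0666]
orientation: [0.473, 2.917, 0.763]
contact_force: [-9.7, -23.8, 16.3]
grip_width: 0.0003
```

Emit:
{"name": "send_rows", "arguments": {"motion": [{"dp":[0.0021,0.0063,0],"rot":[0.004,-0.0013,0],"grip":0}]}}

```text
clock: 37.8
tcp_pos: [0.5613, 0.2567, 0.0636]
orientation: [0.479, 2.922, 0.753]
contact_force: [-15.1, -34.0, 19.9]
grip_width: 0.0
```

```bash
cat > pr.py <<'E'
from h import *
import sys
n=sys.argv[1];grab('top','t'+n);grab('side','s'+n)
w=np.radians(71.5);ex=np.array([np.cos(w),np.sin(w)]);ey=np.array([-ex[1],ex[0]]);c=np.array([.5411,.2018])
xs=np.arange(26,80,3.);print(xs.astype(int))
for l in(60,54,48,-54):
  for f in('t12','t'+n,'s12','s'+n):
    d=ld(f);g=cv2.cvtColor(d['img'],cv2.COLOR_RGB2GRAY)
    u=proj(d,[[*(c+ex*k/1000+ey*l/1000),.128] for k in xs]).astype(np.float32);print(f,l,cv2.remap(g,u[:,0],u[:,1],cv2.INTER_LINEAR).ravel())
E
python3 st.py; python3 pr.py 13
```

```text
t 37.8 tcp [0.5613 0.2567 0.0636] yaw 161.28 tilt 28.95 [0.1599 0.4569] j [ 0.44  0.7  -0.98  2.03  0.47  0.37  2.1 ] F [-15.1 -34.   19.9] w 0.0
drawer-local mm 58.5 -1.7 Fx -37.01
[26 29 32 35 38 41 44 47 50 53 56 59 62 65 68 71 74 77]
t12 60 [ 47  48  48  49  48  47  47  57  87  92  85  63  44  50 136 175 172 169]
t13 60 [ 83  64  49  47  48  50  46  48  49  57  82  89  90  65  83 150 167 172]
s12 60 [121 109  91  72  61  56  54  59  67  71  72  72  84 103 114 118 121 121]
s13 60 [123 114 102  87  72  62  56  53  55  62  71  74  83  99 111 118 121 120]
t12 54 [ 55  50  49  49  48  48  48  56  86  97  91  74  69  59  81 116 161 172]
t13 54 [ 61  67  51  48  49  50  48  48  49  59  88  98  95  69  81  91 118 161]
s12 54 [130 119  97  69  47  40  43  56  71  77  76  74  86 105 121 128 130 131]
s13 54 [133 130 122 103  76  53  43  42  50  65  74  79  82  93 109 121 127 130]
t12 48 [ 49  47  47  48  49  47  48  59  87  96  93  73  38  43  75  91 124 165]
t13 48 [26 51 50 49 51 50 48 49 48 57 88 99 94 64 75 93 93 92]
s12 48 [128 117  96  68  46  39  44  59  73  78  75  70  74  87 105 120 129 132]
s13 48 [133 130 122 105  77  51  41  40  50  65  75  78  78  81  88 103 118 127]
t12 -54 [ 76  79  78  83  83  85  85 136 178 175 140  65  50  97 159 172 171 170]
t13 -54 [ 20  43  78  67  48  73  86  85  87 136 174 174 145 105 156 172 171 170]
s12 -54 [126 122 118 114 112 109 110 119 127 124 112 101 107 123 130 132 132 133]
s13 -54 [108 119 121 118 113 108  95  90 102 120 128 127 125 128 132 132 132 132]
```

The panel now sits at 54–65, right against the casing (66): home. Back off at once.

Emit:
{"name": "send_rows", "arguments": {"motion": [{"dp":[-0.003,-0.009,0],"rot":[0,0,0],"grip":0},{"dp":[-0.006,-0.019,0],"rot":[0,0,0],"grip":0},{"dp":[-0.01,-0.03,0],"rot":[0,0,0],"grip":0},{"dp":[-0.01,-0.03,0.01],"rot":[-0.1,0.033,0],"grip":0},{"dp":[-0.01,-0.03,0.04],"rot":[-0.1,0.033,0],"grip":0},{"dp":[-0.01,-0.03,0.05],"rot":[-0.1,0.033,0],"grip":0},{"dp":[-0.01,-0.03,0.05],"rot":[-0.1,0.033,0],"grip":0},{"dp":[-0.01,-0.03,0.03],"rot":[0,0,0],"grip":0},{"dp":[0,-0.03,0],"rot":[0,0,0],"grip":0},{"dp":[0,-0.03,0],"rot":[0,0,0],"grip":0},{"dp":[0,0,0],"rot":[0,0,0],"grip":0},{"dp":[0,0,0],"rot":[0,0,0],"grip":0}]}}

```text
clock: 39.4
tcp_pos: [0.4901, -0.0157, 0.2502]
orientation: [0.5, 3.076, 0.114]
contact_force: [0.5, 0.2, 0.7]
grip_width: 0.0001
```

```bash
python3 st.py; python3 pr.py 14
python3 - <<'E'
from h import *
# anything else moved? compare clear regions of first and last top pictures
a=ld('t0')['img'].astype(int);b=ld('t14')['img'].astype(int);m=(np.abs(a-b).sum(2)>90).astype(np.uint8)
n,l,s,c=cv2.connectedComponentsWithStats(m);print([s[i].tolist() for i in range(1,n) if s[i,4]>25])
E
```

```text
t 39.4 tcp [ 0.4901 -0.0157  0.2502] yaw 161.5 tilt 4.39 [0.0348 0.0683] j [ 0.98  0.3  -1.2   1.9   0.25  1.1   2.51] F [0.5 0.2 0.7] w 0.0001
drawer-local mm -222.39999999999998 -20.6 Fx 0.39
[26 29 32 35 38 41 44 47 50 53 56 59 62 65 68 71 74 77]
t12 60 [ 47  48  48  49  48  47  47  57  87  92  85  63  44  50 136 175 172 169]
t14 60 [ 79  62  47  45  44  45  44  44  45  54  78  83 110 110 134 164 163 163]
s12 60 [121 109  91  72  61  56  54  59  67  71  72  72  84 103 114 118 121 121]
s14 60 [ 76  76  73  68  60  54  50  48  50  57  65  70  82  97 107 110 113 112]
t12 54 [ 55  50  49  49  48  48  48  56  86  97  91  74  69  59  81 116 161 172]
t14 54 [ 72  62  48  46  48  47  48  45  46  57  82  90  86  83 142 164 165 163]
s12 54 [130 119  97  69  47  40  43  56  71  77  76  74  86 105 121 128 130 131]
s14 54 [ 84  88  83  71  54  43  38  38  45  58  70  79  93 108 118 121 121 122]
t12 48 [ 49  47  47  48  49  47  48  59  87  96  93  73  38  43  75  91 124 165]
t14 48 [ 71  58  47  43  48  46  46  43  44  56  83  91  86  64 125 163 164 163]
s12 48 [128 117  96  68  46  39  44  59  73  78  75  70  74  87 105 120 129 132]
s14 48 [112 114 108  91  64  44  36  37  46  59  70  77  90 107 119 123 123 123]
t12 -54 [ 76  79  78  83  83  85  85 136 178 175 140  65  50  97 159 172 171 170]
t14 -54 [ 73  75  75  59  39  74  85  81  83 127 165 165 134  99 148 163 159 162]
s12 -54 [126 122 118 114 112 109 110 119 127 124 112 101 107 123 130 132 132 133]
s14 -54 [118 115 113 109 106 100  87  82  93 109 117 117 116 119 122 122 123 122]
[[190, 104, 370, 316, 40252], [438, 203, 20, 25, 229], [175, 332, 59, 88, 1919], [405, 390, 11, 15, 46], [320, 396, 22, 22, 128]]
```

The drawer stays home (54–65) with the robot clear. A quick check of the bottle, decoy, dishes and stand, then hand-in.

Run:
```python
from h import *
for cam in('t','s'):
  for f in(cam+'0',cam+'14'):
    h=cv2.cvtColor(ld(f)['img'],cv2.COLOR_RGB2HSV)
    for nm,lo,hi in(('blue',(105,150,60),(130,255,255)),('orange',(3,170,60),(16,255,255))):
        n,l,s,c=cv2.connectedComponentsWithStats(cv2.inRange(h,lo,hi));print(f,nm,[(c[i].round(1).tolist(),int(s[i,4])) for i in range(1,n) if s[i,4]>25])
print(get_obs()['clock'],hand_in())
```

```text
t0 blue [([369.8, 61.5], 32), ([381.1, 64.0], 33), ([356.6, 69.5], 33), ([378.7, 74.2], 36), ([303.4, 80.2], 59), ([354.0, 80.0], 37), ([365.3, 82.5], 32), ([293.9, 84.5], 29), ([351.9, 90.5], 36), ([362.9, 93.1], 36), ([374.1, 95.7], 35), ([360.7, 103.8], 36), ([371.8, 106.2], 36), ([346.9, 112.1], 34), ([369.5, 117.2], 34), ([208.0, 224.5], 126), ([108.9, 416.8], 118)]
t0 orange [([189.5, 311.6], 764), ([133.7, 415.9], 90)]
t14 blue [([369.8, 61.5], 32), ([381.0, 64.1], 34), ([356.5, 69.6], 34), ([378.7, 74.2], 36), ([303.4, 80.2], 60), ([353.9, 80.1], 38), ([365.2, 82.6], 33), ([293.9, 84.5], 29), ([351.8, 90.6], 38), ([362.9, 93.1], 37), ([374.3, 95.8], 35), ([360.7, 104.0], 38), ([371.7, 106.3], 35), ([346.9, 112.1], 34), ([207.8, 224.6], 117), ([108.9, 416.8], 119)]
t14 orange [([187.2, 310.0], 676), ([128.8, 409.0], 347)]
s0 blue [([246.8, 267.0], 64), ([315.3, 417.8], 56)]
s0 orange [([283.1, 344.9], 266)]
s14 blue [([246.5, 267.1], 61), ([315.3, 417.8], 56)]
s14 orange [([282.8, 344.9], 266)]
the job is handed in; nothing more can be done
39.5 None
```

I lifted the magazine out, turned it end for end in the open, and set it back down flat with its tongue in the fork. I then let go, pushed the drawer home, and handed in at 39.5 s. No verdict was reported.

**Checks that passed**
- **Placing:** the magazine touched down at the same height it was picked from. Its middle measured 83 mm outward of drawer_bed, so the tongue tip is about 12 to 15 mm in (aim 13).
- **Drawer:** the front panel lies against the casing in the last pictures and stayed there after I backed off. The robot is touching nothing.
- **Other things:** the bottle, pipette tips, tube rack and orange look-alike show no meaningful shift against the first pictures. I did not check the dishes, slide box and spare magazine individually.

**Disagreements and weak points**
- **Catch force:** the drawer first stopped about 11 mm short. The catch needed about 14 N by the wrist reading, against the 6 N stated.
- **Peak push:** when the drawer met its stop the reading jumped to about 37 N along the push (about 42 N in all), so the end of the push was not as gentle as asked. The shut fingers should have been the part pressing. If the gripper's body was touching, the total was over the 40 N limit.
- **Unexplained geometry:** on one try the tilted tool passed without contact through where the pictures showed the panel. I never explained that.
- **Not seen after shutting:** I did not see the magazine again once the drawer closed. I also felt no separate click; I judged the drawer home from the panel's position alone.

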